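# Shim the tilting stage level and hold it down

## Task

Level the tilting work stage by packing the gap between its post and its platform: one brass spacer plate already lies on the post but is not enough (lowering the platform on it by the black grip bar lets you feel how much is missing), so swing the platform up by the bar, lay as many more spacers as it takes flat and square on the first, and swing the platform back down on the stack, so that it lies level within two and a half degrees. Finish while still holding: keep the platform pressed down on the stack with about 10 N at the grip bar and do not let go. Leave the other things on the table alone.

Things in the scene. Friction and masses are not known exactly. Their poses are not given: they have to be found in the camera images.
- stage: Tilting work stage fixed to the table: grey base plate 270 x 120 x 10 mm, origin at the centre of its underside, x along its length away from the robot, z up. The platform's hinge (axis along y) is at its far end, x = +110 mm, z = 65 mm. A fixed steel post, 54 (x) by 26 mm (y), flat on top, stands at x = -45 mm, y = 0 in a collar whose rim is 26 mm above the table.
- seat (a point): Point on the post's axis at the height of the level platform's underside (65 mm above the table), 155 mm from the hinge axis; axes as the stage's. One spacer already lies on the post; the post's height varies, so that this spacer's top is 10 to 22 mm below this point (feel it with the platform, or look). More spacers go on it, centred under here, long side along the stage's x.
- platform (a joint): Hinge of the aluminium platform, rad: 0 level, positive = free end raised (to 1.75, just past upright), negative = sunk. Stiff: stays where it is left. The plate reaches 185 mm from the hinge axis towards the robot, is 110 mm wide, 8 mm thick; its underside plane passes through the hinge axis, so at a distance r from the axis it is r x sin(angle) above level; sunk, it bears first on the near edge of the stack, 185 mm from the axis.
- knob (a point): Centre of the black grip bar on the platform's free end: round, 22 mm in diameter, 24 mm long along y, on a 12 mm wide neck, 37 mm beyond the plate's edge, 222 mm from the hinge axis and 4 mm above the underside plane. Turns with the platform. Pinched across its ends it turns between the fingers as the platform swings; 2 to 3 N here move the platform.
- spacer_a_mid (a point): Centre of one of four identical brass spacer plates lying flat on the table, right of the stage: 60 x 36 x 9 mm, about 80 g. x runs along its 60 mm, y across its 36 mm, z up; faces 4.5 mm above and below this point.
- spacer_b_mid (a point): Centre of one of four identical brass spacer plates lying flat on the table, right of the stage: 60 x 36 x 9 mm, about 80 g. x runs along its 60 mm, y across its 36 mm, z up; faces 4.5 mm above and below this point.
- spacer_c_mid (a point): Centre of one of four identical brass spacer plates lying flat on the table, right of the stage: 60 x 36 x 9 mm, about 80 g. x runs along its 60 mm, y across its 36 mm, z up; faces 4.5 mm above and below this point.
- spacer_d_mid (a point): Centre of one of four identical brass spacer plates lying loose and centred on the post, long side along the stage's x: 60 x 36 x 9 mm, about 80 g. x runs along its 60 mm, y across its 36 mm, z up; faces 4.5 mm above and below this point.
- mug: Grey stoneware mug, 72 x 102 x 89 mm, bystander; origin at the centre of its underside.
- tape_roll: Roll of grey tape lying flat, 104 mm across, 47 mm high, bystander; origin at the centre of its underside.
- lens_wipes: Small blue and white carton, 86 x 51 x 62 mm, bystander; origin at the centre of its underside.
Not all that is in view belongs to the job. What is shaped like the part that bears spacer_b_mid but pink or red is not meant.

How it is judged (in metres and radians):
On the way:
1. the platform is swung up, clear of the post (more than 40 degrees) (value of joint platform above 0.7 rad), for 0.2 s.
At the end, for the whole second after the job is handed in: The platform is level within 0.0436 rad (2.5 degrees) and bears with more than 4 N on a spacer that lies within 20 mm of the post's axis; every spacer is either so placed and flat (within 0.12 rad) or more than 80 mm away from the post; the fingers are still on the platform (more than 2 N) (value of joint platform between -0.0436 and 0.0436 rad and ((contact force between platform and spacer_a above 4 N and horizontal distance between spacer_a_mid and seat below 0.02 m) or (contact force between platform and spacer_b above 4 N and horizontal distance between spacer_b_mid and seat below 0.02 m) or (contact force between platform and spacer_c above 4 N and horizontal distance between spacer_c_mid and seat below 0.02 m) or (contact force between platform and spacer_d above 4 N and horizontal distance between spacer_d_mid and seat below 0.02 m)) and (horizontal distance between spacer_a_mid and seat above 0.08 m or (horizontal distance between spacer_a_mid and seat below 0.02 m and angle between spacer_a_mid's own z axis and vertical below 0.12 rad)) and (horizontal distance between spacer_b_mid and seat above 0.08 m or (horizontal distance between spacer_b_mid and seat below 0.02 m and angle between spacer_b_mid's own z axis and vertical below 0.12 rad)) and (horizontal distance between spacer_c_mid and seat above 0.08 m or (horizontal distance between spacer_c_mid and seat below 0.02 m and angle between spacer_c_mid's own z axis and vertical below 0.12 rad)) and (horizontal distance between spacer_d_mid and seat above 0.08 m or (horizontal distance between spacer_d_mid and seat below 0.02 m and angle between spacer_d_mid's own z axis and vertical below 0.12 rad)) and contact force between the fingers and platform above 2 N); the arm keeps its last pose, push and grip.
It fails at once if the mug is pushed about (more than 30 mm) (distance of mug from where it was at the start of the episode above 0.03 m).
It fails at once if the tape roll is pushed about (more than 30 mm) (distance of tape_roll from where it was at the start of the episode above 0.03 m).
It fails at once if the lens wipes is pushed about (more than 30 mm) (distance of lens_wipes from where it was at the start of the episode above 0.03 m).
It also fails if it takes over 72 s, if anything falls off the work surface, if the arm or the gripper's body presses on something with over 40 N, if the wrist force passes 120 N, or if a joint passes its speed limit or range.

## Robot

A 7-joint arm with a two-finger parallel gripper is mounted at the origin on a cart in front of the work surface, level with it; the furniture and walls round the work are solid. World frame = base frame: x ahead of the robot, y to its left, z up, the work surface at z = 0. Lengths are in mm, angles in rad, forces in N, time in s.
With the tool pointing down it reaches from about 400 to 875 mm from the base axis. Payload 4.4 kg.
Tool frame: the origin (TCP) lies on the centre line of the jaws, within the pads' length; the fingertips stand 14 mm ahead of it and the grasp point (between the pads) lies 5 mm behind it; z points along the fingers, x is the direction in which the jaws open and shut, and the axes are right-handed (so a half turn about z gives the same grasp; the last joint's range is limited). The gripper opens to 85 mm and grips with 20 to 120 N. Pads are 22 mm wide; open, the fingers measure 114 mm over their backs; the gripper's body (76 mm by 85 mm) begins 54 mm behind the grasp point. The pads swing forward as they close: fully open they stand 13 mm farther back than shut.
Start: joints at [-1.287, 0.628, 0.038, 1.517, -0.027, 0.996, -0.02], TCP at [222.739, 610.659, 245.313] pointing down, gripper open.
Joint ranges: [-3.06, 3.06], [-0.37, 2.12], [-1.25, 1.32], [0.18, 2.47], [-1.1, 4.24], [0.23, 1.98], [-2.94, 2.94]. Speed limits (rad/s): [2.57, 2.57, 3.14, 3.14, 3.14, 3.14, 3.14].

## Interface

Orientations are given as [roll, pitch, yaw] about the fixed x, y, z axes, in that order (R = Rz(yaw) Ry(pitch) Rx(roll)).
In Python, from cell import ctrl gives the robot as it stands.
- The arm moves only by the tool send_rows, never from a script. Its argument "commands" is a list of rows, each a list of 5 numbers: the finger opening in mm, from 0 to 85.4, then the shift along the tool's x, y, z in mm, then the turn about the tool's z in degrees. In form: [[grip, x, y, z, roll], ...]. A call has 1 to 5 rows; each row is the pose to reach, as a shift and turn from the pose measured when the call began, along the tool's axes at that moment; what a row does not reach only later rows make up. A row lasts 1/10 s, in which the tool goes at most 50 mm and 8.59 degrees, less where a joint would pass 70% of its speed; a pose out of reach is approached as far as the arm can. A call with a gripper value outside its range is refused whole. The fingers move at their own pace and stop on an object; the grip force is fixed at half the most. Time passes only in rows, so rows that repeat a pose let the fingers close. It gives the time, the measured TCP pose, the force and the opening at its end, in the units of the state.
- ctrl.read_state(): the state, without advancing time (a new reading comes with each control period).
- ctrl.get_image(name): name is "scene" or "top" or "wrist"; returns the picture (384x512x3 uint8, red, green, blue); there is no depth.
- ctrl.camera_params(name): a dict with "fx", "fy", "cx", "cy" (pixels), "cam_to_world" (4x4, takes a point from camera to world coordinates). Camera axes: x right, y down, z forward; pixel columns grow to the right and rows downward; lengths in mm; the calibration is good to about 2 mm. The wrist camera is an equidistant fisheye: a pixel r from the principal point sees the ray r / f radians off the axis. A picture is of the moment at which its call begins: read the wrist's pose just before it. camera_params takes no time and is no camera call; for the wrist camera it gives the pose at the moment of the call.
- ctrl.finish_job(): hands the job in, once; it reports no verdict.
The state is a dict: "clock": time; "qpos": joint angles; "qd": joint speeds; "tau": joint torques, N m; "eef_pos": TCP position; "tool_rot": TCP orientation; "force": force on the tool from outside, world axes, zero at the start; "torque": the same for the moment, N m; "width": finger opening in mm.
Only numpy, scipy, OpenCV 4.12 (cv2) and the standard library are available. Lean on these libraries where they do the work, as an engineer would, in place of code of your own. Each camera call takes 0.05 s, during which the arm holds its last target.

## Working session

There is one attempt and no reset: what is moved stays moved. The work goes in short steps, Python scripts to look and compute and a tool call to move; the robot and the scene stay as the last step left them, time stands still between calls to the robot, and variables do not carry over. Pictures are saved under pics/ and viewed, and the job is handed in when it is done.

Besides the shell and the picture viewer there is one more tool, called by a JSON object that holds its "fn" and its "kwargs", one argument or row to a line. send_rows: Moves the arm, as the interface text tells. Its arguments: {"type":"object","properties":{"commands":{"type":"array"}},"required":["commands"]}

```bash
mkdir -p pics; ls
python3 - <<'E'
from cell import ctrl
import cv2
for n in ("scene","top","wrist"):
    im=ctrl.get_image(n); cv2.imwrite(f"pics/{n}0.png",im[:,:,::-1])
    p=ctrl.camera_params(n); print(n,{k:(v if not hasattr(v,'tolist') else v.tolist()) for k,v in p.items()})
print(ctrl.read_state())
E
```

```text
pics
scene {'fx': 355.7738673527949, 'fy': 355.7738673527949, 'cx': 259.6073243239971, 'cy': 196.2332719944286, 'cam_to_world': [[0.8092010240166483, -0.3950132020405742, 0.4349232954718112, 24.971543240159747], [-0.5875018964282769, -0.536541705842241, 0.6057759648459783, -685.6369870290274], [-0.005935016730053706, -0.7457127919685638, -0.6662411031082242, 949.2647162260017], [0.0, 0.0, 0.0, 1.0]]}
top {'fx': 371.3399343916992, 'fy': 371.3399343916992, 'cx': 257.26566069689966, 'cy': 186.84374930538465, 'cam_to_world': [[-0.004756730708819068, -0.9824606850264572, 0.18640916257069634, 334.09280727882486], [-0.9999609123263531, 0.0032838835129819703, -0.008209136892559116, 75.53408276310324], [0.007453008279304861, -0.18644092492373465, -0.9824379034733803, 1403.6531082591246], [0.0, 0.0, 0.0, 1.0]]}
wrist {'fx': 297.3186396354542, 'fy': 297.3186396354542, 'cx': 252.44270981069172, 'cy': 192.74094765144127, 'cam_to_world': [[0.3425737330145096, 0.9028922489246721, 0.2596706072705341, 157.23895347320334], [0.9394907204895253, -0.3290369245450778, -0.09535139432638648, 634.0474516482624], [-0.0006508168504050635, 0.2766230090170758, -0.9609782970076706, 373.77254131647976], [0.0, 0.0, 0.0, 1.0]]}
{'clock': 0.15, 'qpos': array([-1.28677976,  0.6291574 ,  0.03845196,  1.51812533, -0.02700831,
        0.99629682, -0.01999687]), 'qd': array([ 0.0002978 , -0.00253928,  0.000772  , -0.00129334,  0.00151599,
       -0.00076887,  0.00276252]), 'tau': array([ 1.73547054e-03, -5.63794792e+01,  1.22775581e+00, -1.93648624e+01,
        1.11028584e-02,  7.46512902e-03,  1.57952149e-05]), 'eef_pos': array([222.58639496, 610.22273599, 244.5891503 ]), 'tool_rot': array([3.14158946e+00, 1.46909978e-03, 1.22097577e+00]), 'force': array([-0.27033415,  0.00784828, -0.08227434]), 'torque': array([-0.01202766, -0.00971423, -0.01387545]), 'width': 85.52975557362623}
```

View pics/scene0.png

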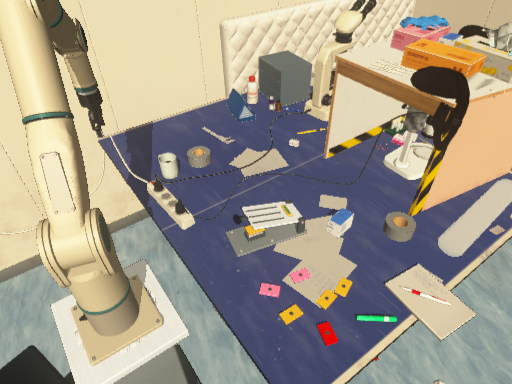

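View pics/top0.png

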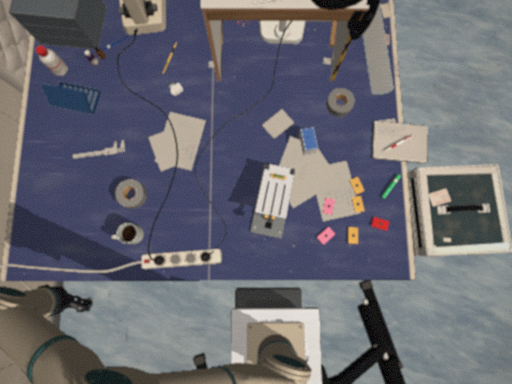

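View pics/wrist0.png

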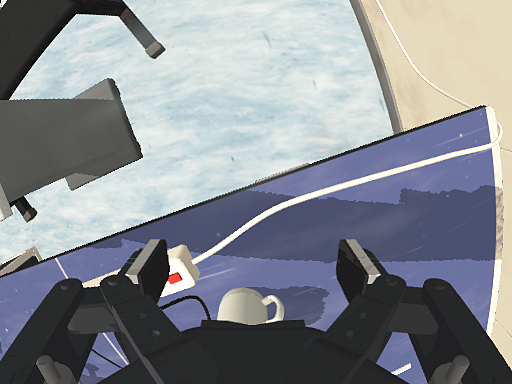

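The top view has the stage around (272,200), with yellow spacers at (357,185), (358,204) and (353,235). The pink/red decoys are at (328,205), (326,236) and (380,223). I'll enlarge to confirm.

Run:
```python
import cv2
a=cv2.imread("pics/top0.png")[120:270,235:435]; cv2.imwrite("pics/top0c.png",cv2.resize(a,None,fx=4,fy=4,interpolation=cv2.INTER_CUBIC))
a=cv2.imread("pics/scene0.png")[185:345,215:375]; cv2.imwrite("pics/scene0c.png",cv2.resize(a,None,fx=3.75,fy=3.75,interpolation=cv2.INTER_CUBIC))
```

```text
(no output)
```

View pics/top0c.png

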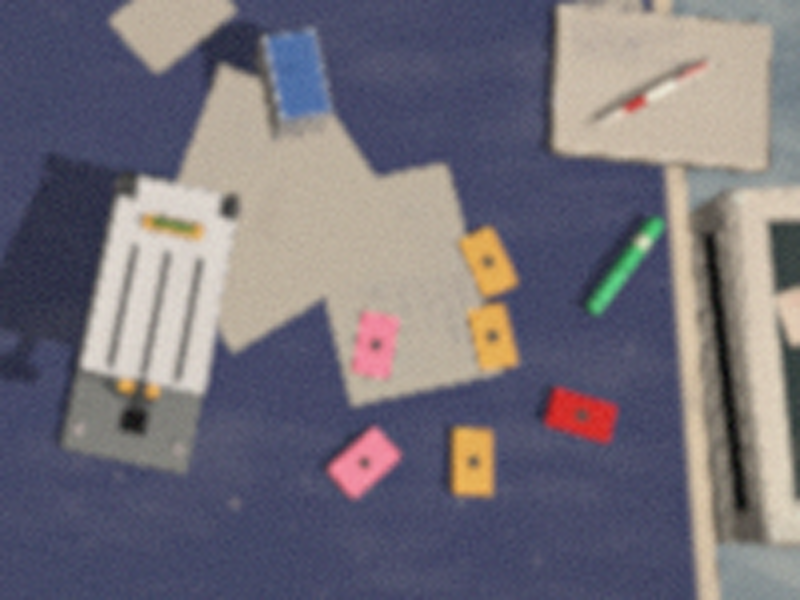

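View pics/scene0c.png

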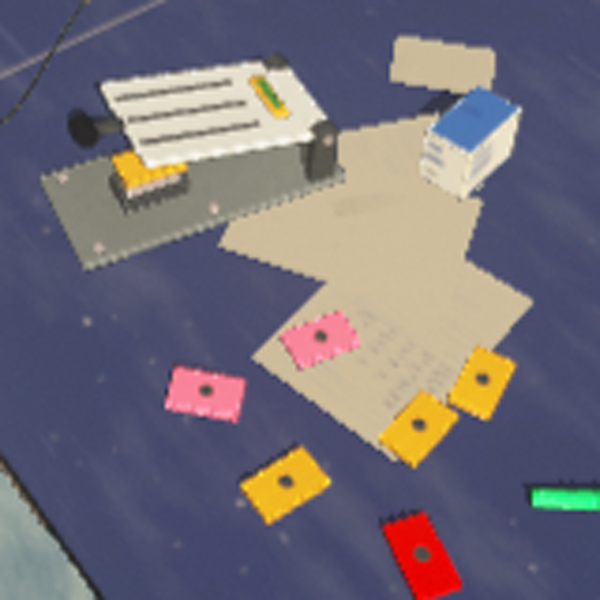

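```bash
cat > h.py <<'E'
import numpy as np
from cell import ctrl
def ray(n,u,v):
    p=ctrl.camera_params(n);T=np.array(p['cam_to_world'])
    if n=='wrist':
        a=np.array([u-p['cx'],v-p['cy']])/p['fx'];r=np.hypot(*a)
        d=np.array([*(a/r*np.sin(r)),np.cos(r)])
    else: d=np.array([(u-p['cx'])/p['fx'],(v-p['cy'])/p['fy'],1])
    return T[:3,3],T[:3,:3]@d
def onz(n,u,v,z):
    o,d=ray(n,u,v);return o+d*(z-o[2])/d[2]
def proj(n,X):
    p=ctrl.camera_params(n);T=np.array(p['cam_to_world']);c=T[:3,:3].T@(np.asarray(X)-T[:3,3])
    if n=='wrist':
        r=np.hypot(c[0],c[1]);th=np.arctan2(r,c[2]);return p['cx']+p['fx']*th*c[0]/r,p['cy']+p['fx']*th*c[1]/r
    return p['cx']+p['fx']*c[0]/c[2],p['cy']+p['fy']*c[1]/c[2]
def st():
    s=ctrl.read_state();print('t %.2f pos %s rot %s F %s w %.1f'%(s['clock'],s['eef_pos'].round(1),s['tool_rot'].round(3),s['force'].round(1),s['width']));return s
def rel(x,y,yaw=None):
    "shift in tool frame to world x,y and turn"
    s=st();from scipy.spatial.transform import Rotation as R
    Rm=R.from_euler('xyz',s['tool_rot']).as_matrix();d=np.array([x,y,s['eef_pos'][2]])-s['eef_pos']
    print('tool shift',(Rm.T@d).round(1))
    if yaw is not None:
        e=(s['tool_rot'][2]-yaw+np.pi/2)%np.pi-np.pi/2; print('roll deg (z down => + lowers yaw)',np.degrees(e).round(1))
E
python3 - <<'E'
from h import *
T=lambda a,b:(235+a/4,120+b/4); S=lambda a,b:(215+a/3.75,185+b/3.75)
P=lambda n,uv,z:print(n,onz(*n0,z).round(1)) 
def q(l,n,uv,z): print(l,n,onz(n,*uv,z).round(1))
for l,t,s in(('A',(488,261),(483,379)),('B',(493,337),(419,424)),('C',(473,462),(286,481))):
    q(l,'top',T(*t),9);q(l,'scene',S(*s),9)
q('base NL','top',T(62,443),10);q('base NL','scene',S(42,177),10)
q('base NR','top',T(187,472),10);q('base NR','scene',S(88,268),10)
q('base FR','scene',S(343,178),10)
# A corners etc
for l,c in(('A',[(459,240),(490,227),(519,283),(487,297)]),('B',[(469,311),(504,304),(519,362),(484,371)]),('C',[(453,427),(494,428),(493,497),(452,495)])):
    for k in c:q(l,'top',T(*k),9)
for l,c in(('A',[(447,396),(480,346),(515,368),(487,420)]),('B',[(379,433),(416,391),(458,422),(418,466)]),('C',[(240,486),(301,446),(331,482),(268,523)])):
    for k in c:q(l,'scene',S(*k),9)
q('knob','top',T(134,418),150)
# knob triang
o1,d1=ray('top',*T(134,418));o2,d2=ray('scene',*S(87,128))
A=np.c_[d1,-d2];t=np.linalg.lstsq(A,o2-o1,rcond=None)[0];print('knob',o1+d1*t[0],o2+d2*t[1])
E
```

```text
A top [ 603.7 -318.5    9. ]
A scene [ 603.5 -321.7    9. ]
B top [ 530.2 -319.2    9. ]
B scene [ 531.5 -321.2    9. ]
C top [ 412.4 -294.     9. ]
C scene [ 413.6 -297.     9. ]
base NL top [431.7  90.   10. ]
base NL scene [429.3  83.3  10. ]
base NR top [404.3 -26.4  10. ]
base NR scene [404.4 -33.7  10. ]
base FR scene [658.7 -86.7  10. ]
A top [ 624.3 -291.7    9. ]
A top [ 637.  -322.3    9. ]
A top [ 582.1 -347.     9. ]
A top [ 568.7 -315.6    9. ]
B top [ 555.2 -297.7    9. ]
B top [ 561.9 -331.5    9. ]
B top [ 506.2 -342.6    9. ]
B top [ 497.8 -308.9    9. ]
C top [ 445.1 -276.9    9. ]
C top [ 444.  -315.4    9. ]
C top [ 380.  -310.9    9. ]
C top [ 382.  -272.8    9. ]
A scene [ 568.1 -315.9    9. ]
A scene [ 625.2 -297.3    9. ]
A scene [ 632.7 -329.9    9. ]
A scene [ 578.  -350.8    9. ]
B scene [ 500.2 -308.4    9. ]
B scene [ 551.1 -297.5    9. ]
B scene [ 558.  -338.3    9. ]
B scene [ 504.8 -347.8    9. ]
C scene [ 382.3 -279.3    9. ]
C scene [ 442.6 -280.6    9. ]
C scene [ 441.1 -318.1    9. ]
C scene [ 380.4 -315.7    9. ]
knob top [442.6  27.8 150. ]
knob [445.85035789  26.35045218 112.26481376] [447.89544837  25.38554727 112.4785464 ]
```

```bash
python3 -c "
from h import *
rel(447,26,1.356)"
```

```text
t 0.15 pos [222.6 610.2 244.6] rot [3.142e+00 1.000e-03 1.221e+00] F [-0.3  0.  -0.1] w 85.5
tool shift [-471.9  411.1    0.7]
roll deg (z down => + lowers yaw) -7.7
```

{"fn": "send_rows", "kwargs": {
  "commands": [
    [85,-180,156,0,-3],
    [85,-180,156,0,-3],
    [85,-180,156,0,-3],
    [85,-240,206,0,-8],
    [85,-240,206,0,-8]
  ]
}}

```text
clock: 0.65
eef_pos: [311.0, 374.6, 244.9]
tool_rot: [-3.141, 0.002, 1.363]
force: [1.0, 0.1, 1.1]
width: 85.0
```

```bash
python3 -c "
from h import *
rel(447,26,1.356)"
```

```text
t 0.65 pos [311.  374.6 244.9] rot [-3.141e+00  2.000e-03  1.363e+00] F [1.  0.1 1.1] w 85.0
tool shift [-313.   205.     0.5]
roll deg (z down => + lowers yaw) 0.4
```

{"fn": "send_rows", "kwargs": {
  "commands": [
    [85,-313,205,0,0],
    [85,-313,205,0,0],
    [85,-313,205,0,0],
    [85,-313,205,0,0],
    [85,-313,205,0,0]
  ]
}}

```text
clock: 1.15
eef_pos: [401.6, 141.7, 245.4]
tool_rot: [3.141, 0.001, 1.363]
force: [0.7, 0.5, -0.3]
width: 84.8
```

```bash
python3 -c "
from h import *
rel(447,26,1.356)"
```

```text
t 1.15 pos [401.6 141.7 245.4] rot [3.141e+00 1.000e-03 1.363e+00] F [ 0.7  0.5 -0.3] w 84.8
tool shift [-103.9   68.3    0.2]
roll deg (z down => + lowers yaw) 0.4
```

{"fn": "send_rows", "kwargs": {
  "commands": [
    [85,-104,68,20,0],
    [85,-104,68,20,0],
    [85,-104,68,20,0],
    [85,-104,68,20,0],
    [85,-104,68,20,0]
  ]
}}

```text
clock: 1.65
eef_pos: [446.5, 25.7, 225.3]
tool_rot: [-3.141, 0.001, 1.362]
force: [0.5, 1.4, -0.1]
width: 84.9
```

```bash
python3 -c "
from h import *;import cv2
rel(447,26,1.356)
print(proj('wrist',(447,26,112)))
cv2.imwrite('pics/w1.png',cv2.resize(ctrl.get_image('wrist')[:,:,::-1],None,fx=1.5,fy=1.5))"
```

```text
t 1.65 pos [446.5  25.7 225.3] rot [-3.141e+00  1.000e-03  1.362e+00] F [ 0.5  1.4 -0.1] w 84.9
tool shift [ 0.4  0.4 -0. ]
roll deg (z down => + lowers yaw) 0.3
(np.float64(253.2232189807378), np.float64(193.001735604999))
```

View pics/w1.png

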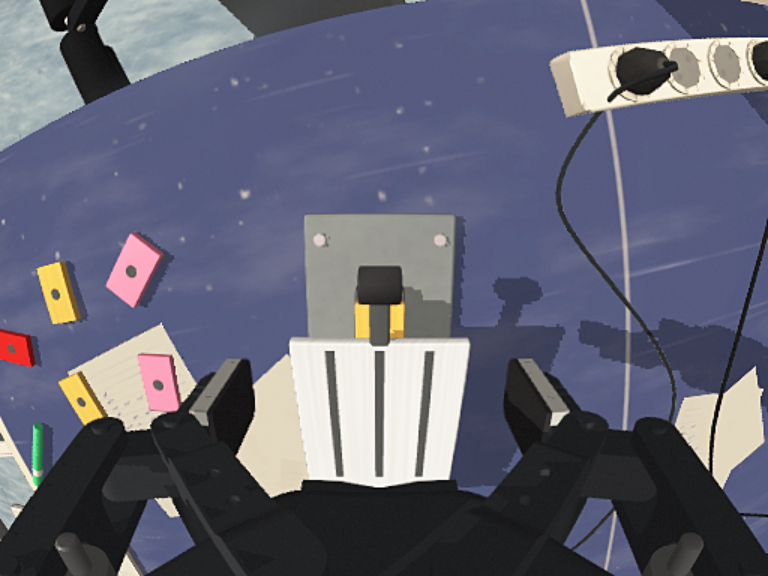

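```bash
python3 -c "
from h import *
for z in (105,112,118): print(z,onz('wrist',380/1.5,286/1.5,z))
a=onz('wrist',305/1.5,215/1.5,10);b=onz('wrist',455/1.5,215/1.5,10);print(a,b,np.hypot(*(a-b)[:2]))
yaw=np.arctan2(-(b-a)[0],(b-a)[1]);print('yaw',yaw)
ex=np.array([np.cos(yaw),np.sin(yaw)]);m=(a+b)[:2]/2;o=m+135*ex
print('origin',o,'hinge',o+110*ex,'seat',o-45*ex,'knob along',[(onz('wrist',380/1.5,286/1.5,z)[:2]-o-110*ex)@ex for z in (105,112,118)])
"
```

```text
105 [446.84752529  27.16744193 105.        ]
112 [444.92607797  27.55037579 112.        ]
118 [443.27912312  27.87860482 118.        ]
[404.48084375 -23.54761705  10.        ] [428.52115379  91.1589242   10.        ] 117.19866514280952
yaw -0.20659084465958574
origin [548.63034554   6.11385477] hinge [656.29129477 -16.44983314] seat [504.58722995  15.34445437] knob along [np.float64(-213.93710557354046), np.float64(-215.8962441471637), np.float64(-217.57550578169796)]
```

The wrist view shows the bar at (380,286), the stage's near edge from (305,215) to (455,215), and the post spacer at (380,320). Everything is aligned with the jaws, so I'm descending to pinch the bar.

{"fn": "send_rows", "kwargs": {
  "commands": [
    [85,1,-2,50,0],
    [85,1,-2,95,0],
    [85,1,-2,118,0],
    [85,1,-2,118,0],
    [20,1,-2,118,0]
  ]
}}

```text
clock: 2.2
eef_pos: [444.5, 29.2, 107.8]
tool_rot: [-3.141, 0.001, 1.366]
force: [-0.1, 0.4, 0.1]
width: 72.8
```

{"fn": "send_rows", "kwargs": {
  "commands": [
    [20,0,0,0,0],
    [20,0,0,0,0],
    [20,0,0,0,0],
    [20,0,0,0,0],
    [20,0,0,0,0]
  ]
}}

```text
clock: 2.7
eef_pos: [444.4, 26.5, 108.5]
tool_rot: [3.141, 0.003, 1.363]
force: [-0.7, -7.0, 1.4]
width: 23.0
```

```bash
cat > arc.py <<'E'
from h import *
import sys
yaw=-0.207;ex=np.array([np.cos(yaw),np.sin(yaw)]);H=np.array([656.3,-16.4])
# tcp in stage plane relative to hinge
def cur():
    s=st();p=s['eef_pos'];return (p[:2]-H)@ex,p[2]-65, (p[:2]-H)@np.array([-ex[1],ex[0]])
if __name__=='__main__':
    off=float(sys.argv[1]) # tcp z minus knob z
    step=float(sys.argv[2])
    X,Z,Y=cur();Zk=Z-off
    ph=np.arctan2(Zk,-X);print('phi',ph.round(3),'theta',(ph-.018).round(3),'r',np.hypot(X,Zk).round(1),'Y',Y.round(1))
    for k in range(1,6):
        f=ph+step*k;print(k,'y %.1f z %.1f theta %.3f'%(-222*np.cos(f)-X,-(222*np.sin(f)-Zk),f-.018))
E
python3 arc.py -4 0.12
```

```text
t 2.70 pos [444.4  26.5 108.5] rot [3.141e+00 3.000e-03 1.363e+00] F [-0.7 -7.   1.4] w 23.0
phi 0.216 theta 0.198 r 221.3 Y -1.6
1 y 6.6 z -25.8 theta 0.318
2 y 16.9 z -50.3 theta 0.438
3 y 30.0 z -73.5 theta 0.558
4 y 45.8 z -94.9 theta 0.678
5 y 64.1 z -114.3 theta 0.798
```

{"fn": "send_rows", "kwargs": {
  "commands": [
    [20,0,7,-26,0],
    [20,0,17,-50,0],
    [20,0,30,-73,0],
    [20,0,46,-95,0],
    [20,0,64,-114,0]
  ]
}}

```text
clock: 3.2
eef_pos: [507.6, 12.7, 223.5]
tool_rot: [3.14, 0.004, 1.362]
force: [7.8, -1.9, -14.7]
width: 23.0
```

```bash
python3 arc.py -4 0.12
```

```text
t 3.20 pos [507.6  12.7 223.5] rot [3.14  0.004 1.362] F [  7.8  -1.9 -14.7] w 23.0
phi 0.82 theta 0.802 r 222.2 Y -2.1
1 y 20.7 z -16.8 theta 0.922
2 y 43.1 z -31.2 theta 1.042
3 y 67.0 z -42.8 theta 1.162
4 y 92.2 z -51.4 theta 1.282
5 y 118.2 z -57.0 theta 1.402
```

{"fn": "send_rows", "kwargs": {
  "commands": [
    [20,0,21,-17,0],
    [20,0,43,-31,0],
    [20,0,67,-43,0],
    [20,0,92,-51,0],
    [20,0,118,-57,0]
  ]
}}

```text
clock: 3.7
eef_pos: [620.9, -11.7, 280.5]
tool_rot: [-3.137, 0.004, 1.362]
force: [-2.6, 0.9, -8.0]
width: 22.8
```

```bash
python3 arc.py -4 0.1
```

```text
t 3.70 pos [620.9 -11.7 280.5] rot [-3.137  0.004  1.362] F [-2.6  0.9 -8. ] w 22.8
phi 1.41 theta 1.392 r 222.4 Y -2.7
1 y 22.1 z -2.1 theta 1.492
2 y 44.3 z -2.3 theta 1.592
3 y 66.4 z -0.3 theta 1.692
4 y 88.2 z 3.8 theta 1.792
5 y 109.5 z 10.2 theta 1.892
```

{"fn": "send_rows", "kwargs": {
  "commands": [
    [20,0,22,-2,0],
    [20,0,44,-2,0],
    [20,0,57,-1,0],
    [20,0,57,-1,0],
    [85,0,57,-1,0]
  ]
}}

```text
clock: 4.2
eef_pos: [676.5, -23.6, 281.4]
tool_rot: [-3.137, 0.004, 1.362]
force: [-0.1, 0.0, -0.0]
width: 36.5
```

{"fn": "send_rows", "kwargs": {
  "commands": [
    [85,0,0,0,0],
    [85,0,0,0,0],
    [85,0,0,-30,0],
    [85,0,0,-70,0],
    [85,0,-20,-70,0]
  ]
}}

```text
clock: 4.7
eef_pos: [661.3, -20.0, 357.1]
tool_rot: [3.134, 0.003, 1.361]
force: [-0.1, 0.4, 0.2]
width: 85.3
```

```bash
python3 -c "
from h import *;import cv2
rel(504.6,15.3,1.364)
rel(413,-295.5,1.54)
cv2.imwrite('pics/w2.png',cv2.resize(ctrl.get_image('wrist')[:,:,::-1],None,fx=1.5,fy=1.5))
a=ctrl.get_image('scene')[150:345,215:375,::-1];cv2.imwrite('pics/s2.png',cv2.resize(a,None,fx=3,fy=3))"
```

```text
t 4.70 pos [661.3 -20.  357.1] rot [3.134e+00 3.000e-03 1.361e+00] F [-0.1  0.4  0.2] w 85.3
tool shift [   1.9 -160.6   -1.2]
roll deg (z down => + lowers yaw) -0.2
t 4.70 pos [661.3 -20.  357.1] rot [3.134e+00 3.000e-03 1.361e+00] F [-0.1  0.4  0.2] w 85.3
tool shift [-321.2 -185.5   -0.5]
roll deg (z down => + lowers yaw) -10.3
```

View pics/w2.png

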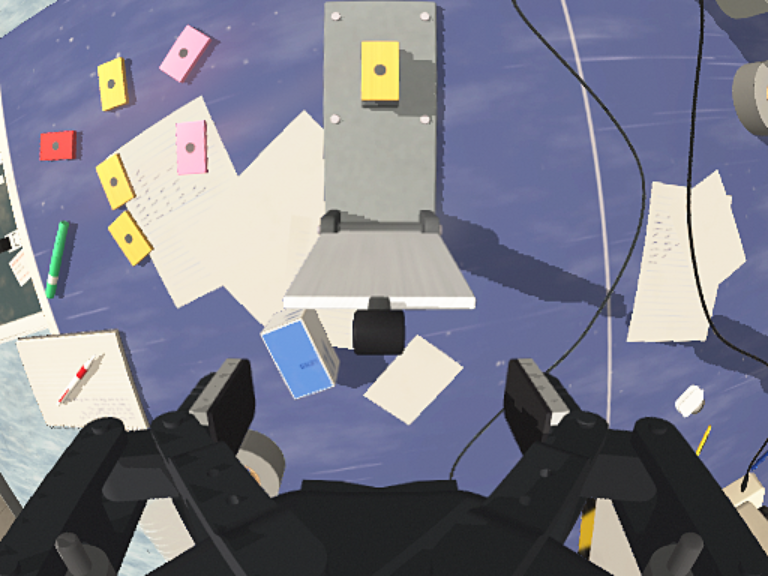

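View pics/s2.png

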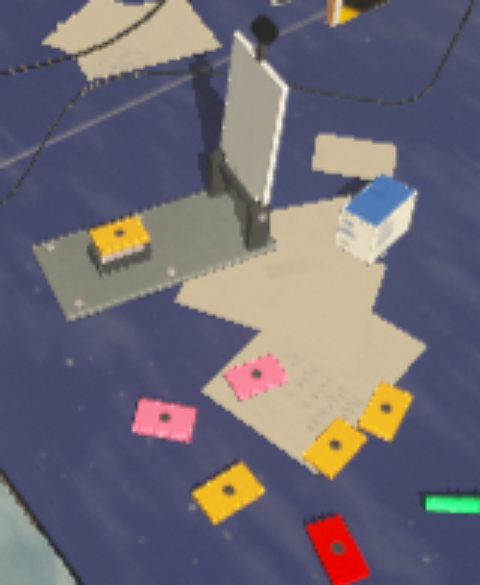

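Platform upright, and it stays put. The post spacer is at (380,70). The brass (yellow) spacers are at (113,83), (115,181) and (130,237). The pink/red ones at (185,53), (190,147) and (57,146) are decoys. I'll take the isolated yellow one (C) first.

{"fn": "send_rows", "kwargs": {
  "commands": [
    [85,-160,-93,0,-5],
    [85,-160,-93,0,-5],
    [85,-160,-93,0,-5],
    [85,-321,-185,100,-10],
    [85,-321,-185,100,-10]
  ]
}}

```text
clock: 5.3
eef_pos: [493.9, -199.3, 312.7]
tool_rot: [-3.139, 0.003, 1.539]
force: [0.8, -0.6, 0.4]
width: 85.3
```

```bash
python3 -c "
from h import *
rel(413,-295.5,1.53)"
```

```text
t 5.30 pos [ 493.9 -199.3  312.7] rot [-3.139e+00  3.000e-03  1.539e+00] F [ 0.8 -0.6  0.4] w 85.3
tool shift [-98.7 -77.8   0.5]
roll deg (z down => + lowers yaw) 0.5
```

{"fn": "send_rows", "kwargs": {
  "commands": [
    [85,-99,-78,150,0],
    [85,-99,-78,150,0],
    [85,-99,-78,150,0],
    [85,-99,-78,200,0],
    [85,-99,-78,200,0]
  ]
}}

```text
clock: 5.8
eef_pos: [410.5, -297.4, 111.1]
tool_rot: [-3.138, 0.003, 1.537]
force: [0.2, 0.1, -0.7]
width: 85.4
```

```bash
python3 -c "
from h import *;import cv2
rel(413,-295.5,1.53)
print(proj('wrist',(413,-295.5,9)))
cv2.imwrite('pics/w3.png',cv2.resize(ctrl.get_image('wrist')[:,:,::-1],None,fx=1.5,fy=1.5))"
```

```text
t 5.80 pos [ 410.5 -297.4  111.1] rot [-3.138e+00  3.000e-03  1.537e+00] F [ 0.2  0.1 -0.7] w 85.4
tool shift [ 1.9  2.4 -0. ]
roll deg (z down => + lowers yaw) 0.4
(np.float64(255.50162906123865), np.float64(199.67674473936455))
```

View pics/w3.png

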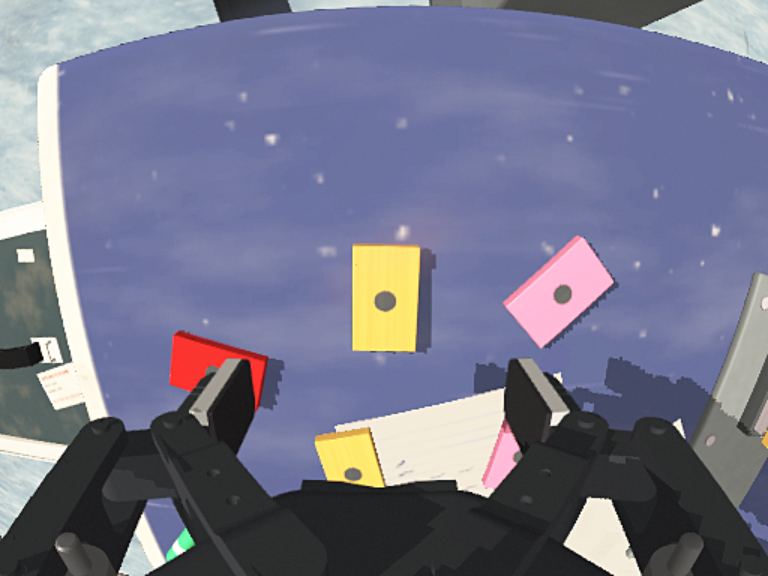

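```bash
python3 -c "
from h import *
c=[onz('wrist',u/1.5,v/1.5,9) for u,v in((352,246),(420,247),(416,351),(353,351))]
for k in c:print(k.round(1))
print('hole',onz('wrist',386/1.5,300/1.5,9))
m=sum(c)/4;print(m)
d=(c[3]+c[2]-c[0]-c[1]);print('long yaw',np.arctan2(d[1],d[0]))
rel(m[0],m[1],np.arctan2(d[1],d[0])+np.pi/2)"
```

```text
[ 376.5 -310.     9. ]
[ 378.2 -274.8    9. ]
[ 436.3 -277.6    9. ]
[ 435.  -312.5    9. ]
hole [ 406.17348742 -293.34440393    9.        ]
[ 406.49210742 -293.72815676    9.        ]
long yaw -0.04562718774047414
t 5.85 pos [ 405.9 -297.1  105.9] rot [-3.128e+00 -1.000e-03  1.535e+00] F [-2.  -1.2 -3.2] w 85.3
tool shift [ 3.4  0.5 -0. ]
roll deg (z down => + lowers yaw) 0.6
```

{"fn": "send_rows", "kwargs": {
  "commands": [
    [85,3,4,20,0],
    [85,3,4,20,0],
    [85,3,4,20,0],
    [85,3,4,20,0],
    [85,3,4,20,0]
  ]
}}

```text
clock: 6.35
eef_pos: [410.8, -294.5, 87.4]
tool_rot: [-3.13, 0.001, 1.535]
force: [0.8, 0.5, 0.4]
width: 85.2
```

```bash
cat >> h.py <<'E'
import cv2
_P={}
def snap(n,f):
    "freeze params at image time"
    s=st();pp=ctrl.camera_params(n);im=ctrl.get_image(n)
    import pickle;pickle.dump(pp,open('p_%s.pkl'%n,'wb'))
    cv2.imwrite(f,cv2.resize(im[:,:,::-1],None,fx=1.5,fy=1.5,interpolation=cv2.INTER_CUBIC))
def useold(n):
    import pickle;pp=pickle.load(open('p_%s.pkl'%n,'rb'))
    global ctrl
    class C:
        camera_params=staticmethod(lambda k,c=ctrl:pp if k==n else c.camera_params(k)); read_state=staticmethod(ctrl.read_state)
    ctrl=C
E
python3 -c "
from h import *
snap('wrist','pics/w4.png');st()"
```

```text
t 6.35 pos [ 410.8 -294.5   87.4] rot [-3.130e+00  1.000e-03  1.535e+00] F [0.8 0.5 0.4] w 85.2
t 6.40 pos [ 410.6 -294.5   87.2] rot [-3.130e+00  1.000e-03  1.535e+00] F [ 0.5 -0.1 -0.3] w 85.4
```

View pics/w4.png

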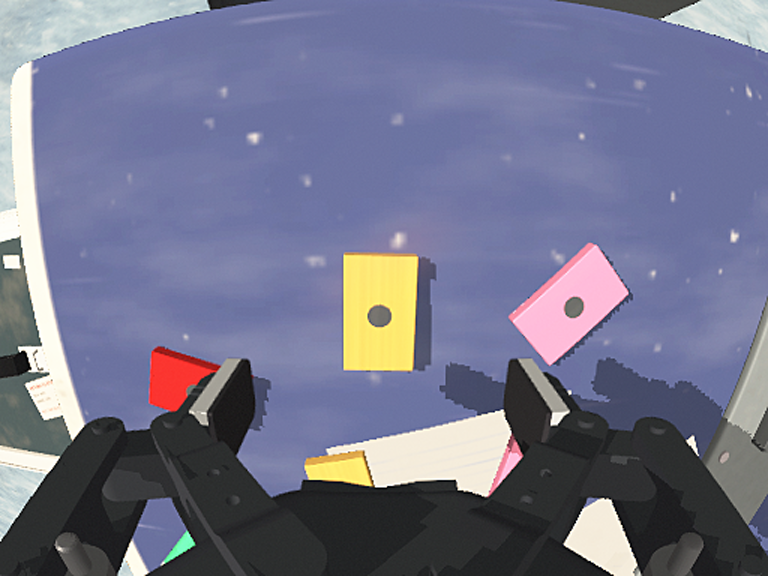

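```bash
python3 -c "
from h import *;useold('wrist')
c=[onz('wrist',u/1.5,v/1.5,9) for u,v in((343,255),(418,256),(415,370),(344,371))]
for k in c:print(k.round(1))
print('hole',onz('wrist',380/1.5,316/1.5,9))
m=sum(c)/4;print(m)
d=(c[3]+c[2]-c[0]-c[1]);print('long yaw',np.arctan2(d[1],d[0]))
rel(m[0],m[1],np.arctan2(d[1],d[0])+np.pi/2)"
```

```text
[ 382.7 -310.8    9. ]
[ 384.4 -275.1    9. ]
[ 444.2 -277.2    9. ]
[ 443.5 -313.9    9. ]
hole [ 413.90594672 -294.25618367    9.        ]
[ 413.67980768 -294.25321487    9.        ]
long yaw -0.0428091920778493
t 6.40 pos [ 410.6 -294.5   87.2] rot [-3.130e+00  1.000e-03  1.535e+00] F [ 0.5 -0.1 -0.3] w 85.4
tool shift [ 0.4  3.  -0. ]
roll deg (z down => + lowers yaw) 0.4
```

{"fn": "send_rows", "kwargs": {
  "commands": [
    [85,0,3,40,0],
    [85,0,3,65,0],
    [85,0,3,71,0],
    [85,0,3,71,0],
    [85,0,3,71,0]
  ]
}}

```text
clock: 6.9
eef_pos: [413.4, -295.1, 17.3]
tool_rot: [-3.132, 0.002, 1.535]
force: [0.6, -0.4, 0.4]
width: 85.4
```

{"fn": "send_rows", "kwargs": {
  "commands": [
    [30,0,0,0,0],
    [30,0,0,0,0],
    [30,0,0,0,0],
    [30,0,0,0,0],
    [30,0,0,0,0]
  ]
}}

```text
clock: 7.4
eef_pos: [413.8, -295.3, 18.2]
tool_rot: [-3.133, 0.002, 1.535]
force: [-1.0, 0.4, 8.4]
width: 33.5
```

{"fn": "send_rows", "kwargs": {
  "commands": [
    [30,0,0,-10,0],
    [30,0,0,-60,0],
    [30,0,0,-60,0],
    [30,0,0,-60,0],
    [30,0,0,-60,0]
  ]
}}

```text
clock: 7.9
eef_pos: [413.9, -294.8, 78.0]
tool_rot: [-3.132, 0.002, 1.535]
force: [0.1, 0.5, -0.4]
width: 33.4
```

```bash
python3 -c "
from h import *
snap('wrist','pics/w5.png');st()"
```

```text
t 7.90 pos [ 413.9 -294.8   78. ] rot [-3.132e+00  2.000e-03  1.535e+00] F [ 0.1  0.5 -0.4] w 33.4
t 7.95 pos [ 413.7 -294.7   77.6] rot [-3.131e+00  1.000e-03  1.535e+00] F [ 0.1  0.2 -1.3] w 33.2
```

View pics/w5.png

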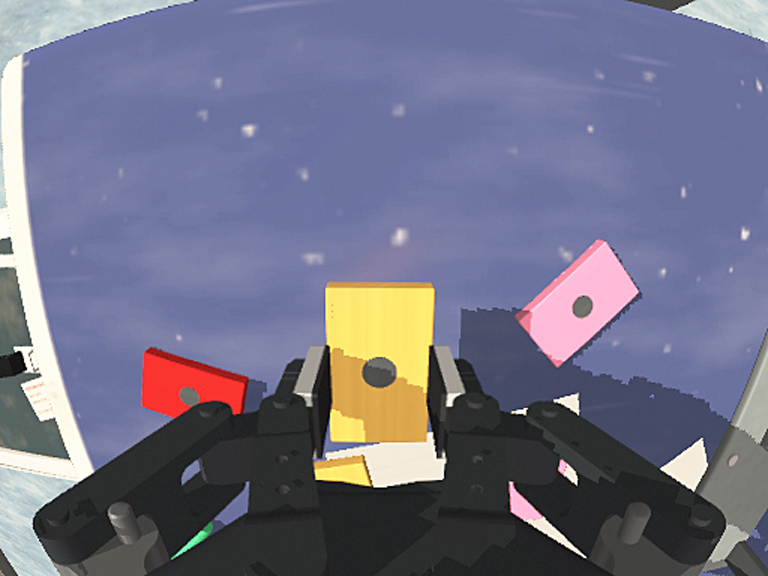

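```bash
python3 -c "
from h import *
rel(558,4,1.364)"
```

```text
t 7.95 pos [ 413.7 -294.7   77.6] rot [-3.131e+00  1.000e-03  1.535e+00] F [ 0.1  0.2 -1.3] w 33.2
tool shift [303.7 133.6  -1.8]
roll deg (z down => + lowers yaw) 9.8
```

{"fn": "send_rows", "kwargs": {
  "commands": [
    [30,0,0,-40,0],
    [30,152,67,-72,5],
    [30,152,67,-72,5],
    [30,152,67,-72,5],
    [30,152,67,-72,5]
  ]
}}

```text
clock: 8.45
eef_pos: [488.8, -139.3, 148.4]
tool_rot: [-3.131, -0.001, 1.455]
force: [-1.0, 0.4, -1.1]
width: 33.5
```

```bash
python3 -c "
from h import *
rel(558,4,1.364)"
```

```text
t 8.45 pos [ 488.8 -139.3  148.4] rot [-3.131e+00 -1.000e-03  1.455e+00] F [-1.   0.4 -1.1] w 33.5
tool shift [150.4  52.1  -0.4]
roll deg (z down => + lowers yaw) 5.2
```

{"fn": "send_rows", "kwargs": {
  "commands": [
    [30,150,52,0,5],
    [30,150,52,0,5],
    [30,150,52,0,5],
    [30,150,52,0,5],
    [30,150,52,0,5]
  ]
}}

```text
clock: 8.95
eef_pos: [558.1, 7.5, 146.6]
tool_rot: [-3.129, -0.001, 1.374]
force: [-0.3, -1.4, -0.4]
width: 33.3
```

{"fn": "send_rows", "kwargs": {
  "commands": [
    [30,0,0,0,0],
    [30,0,0,0,0]
  ]
}}

```text
clock: 9.15
eef_pos: [557.0, 5.9, 145.9]
tool_rot: [-3.127, 0.0, 1.372]
force: [0.4, 0.3, -0.8]
width: 33.4
```

```bash
python3 -c "
from h import *
snap('wrist','pics/w6.png');st()"
```

```text
t 9.15 pos [557.    5.9 145.9] rot [-3.127  0.     1.372] F [ 0.4  0.3 -0.8] w 33.4
t 9.20 pos [557.2   5.7 146.2] rot [-3.128  0.     1.371] F [ 0.   0.2 -1.2] w 33.5
```

View pics/w6.png

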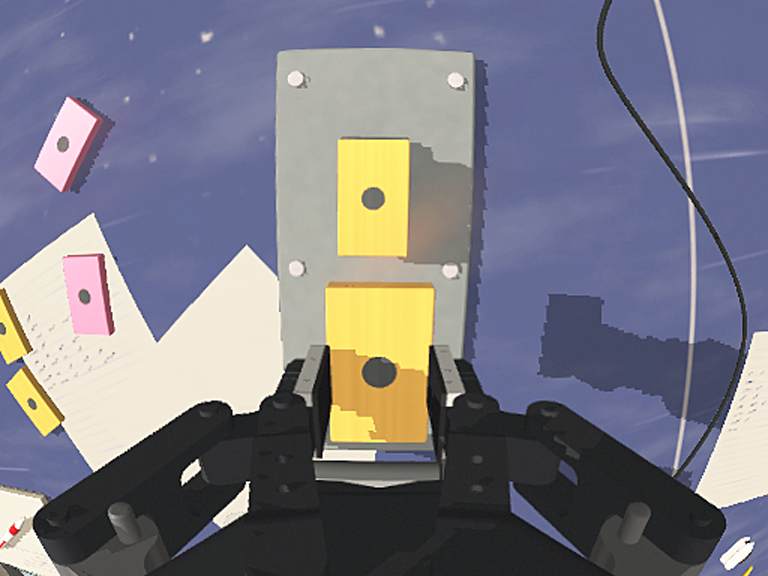

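```bash
python3 -c "
from h import *;useold('wrist')
for z in (43,46,49,52,55):
  c=[onz('wrist',u/1.5,v/1.5,z) for u,v in((338,139),(409,139),(408.5,256),(337,255.5))]
  m=sum(c)/4;d=(c[3]+c[2]-c[0]-c[1])/2;w=(c[1]+c[2]-c[0]-c[3])/2
  print(z,'L %.1f W %.1f'%(np.hypot(*d[:2]),np.hypot(*w[:2])),m.round(1),'hole',onz('wrist',373/1.5,198/1.5,z).round(1),'yaw',np.arctan2(d[1],d[0]).round(3),'yawW',np.arctan2(-w[0],w[1]).round(3))
rel(504.6,15.3,1.364)"
```

```text
43 L 61.7 W 37.3 [503.9  13.5  43. ] hole [504.1  13.5  43. ] yaw -0.207 yawW -0.204
46 L 60.9 W 36.9 [503.8  13.6  46. ] hole [503.9  13.6  46. ] yaw -0.207 yawW -0.204
49 L 60.1 W 36.4 [503.6  13.7  49. ] hole [503.8  13.6  49. ] yaw -0.207 yawW -0.204
52 L 59.3 W 35.9 [503.4  13.8  52. ] hole [503.6  13.7  52. ] yaw -0.207 yawW -0.204
55 L 58.6 W 35.4 [503.2  13.8  55. ] hole [503.4  13.8  55. ] yaw -0.207 yawW -0.204
t 9.20 pos [557.2   5.7 146.2] rot [-3.128  0.     1.371] F [ 0.   0.2 -1.2] w 33.5
tool shift [ -1.  -53.4   0.7]
roll deg (z down => + lowers yaw) 0.4
```

{"fn": "send_rows", "kwargs": {
  "commands": [
    [30,-3,-40,30,0],
    [30,-3,-54,62,0],
    [30,-3,-54,62,0],
    [30,-3,-54,62,0],
    [30,-3,-54,62,0]
  ]
}}

```text
clock: 9.7
eef_pos: [505.2, 12.7, 86.2]
tool_rot: [-3.132, -0.0, 1.37]
force: [0.2, -0.3, -0.1]
width: 33.3
```

```bash
python3 -c "
from h import *
rel(503.7,13.7,1.364)"
```

```text
t 9.70 pos [505.2  12.7  86.2] rot [-3.132 -0.     1.37 ] F [ 0.2 -0.3 -0.1] w 33.3
tool shift [ 0.7 -1.7  0. ]
roll deg (z down => + lowers yaw) 0.3
```

{"fn": "send_rows", "kwargs": {
  "commands": [
    [30,1,-2,6,0],
    [30,1,-2,10,0],
    [30,1,-2,12,0],
    [30,1,-2,13,0],
    [30,1,-2,13,0]
  ]
}}

```text
clock: 10.2
eef_pos: [503.3, 14.1, 73.0]
tool_rot: [-3.132, -0.0, 1.37]
force: [-0.1, -0.7, -1.0]
width: 33.2
```

{"fn": "send_rows", "kwargs": {
  "commands": [
    [30,0,0,1,0],
    [30,0,0,2,0],
    [30,0,0,2,0]
  ]
}}

```text
clock: 10.5
eef_pos: [503.2, 14.1, 70.9]
tool_rot: [-3.132, -0.0, 1.37]
force: [-0.6, 0.6, -1.0]
width: 32.9
```

{"fn": "send_rows", "kwargs": {
  "commands": [
    [30,0,0,1,0],
    [30,0,0,2,0],
    [30,0,0,2,0]
  ]
}}

```text
clock: 10.8
eef_pos: [503.1, 14.2, 68.8]
tool_rot: [-3.131, -0.0, 1.37]
force: [0.2, 0.5, -1.1]
width: 33.4
```

{"fn": "send_rows", "kwargs": {
  "commands": [
    [30,0,0,1,0],
    [30,0,0,1.5,0],
    [30,0,0,1.5,0]
  ]
}}

```text
clock: 11.1
eef_pos: [503.2, 14.1, 68.1]
tool_rot: [-3.132, -0.001, 1.37]
force: [-2.8, 0.7, 8.8]
width: 33.2
```

{"fn": "send_rows", "kwargs": {
  "commands": [
    [30,0,0,1,0],
    [30,0,0,1.5,0],
    [30,0,0,1.5,0]
  ]
}}

```text
clock: 11.4
eef_pos: [503.2, 14.2, 68.1]
tool_rot: [-3.132, -0.001, 1.37]
force: [-3.3, -0.2, 15.1]
width: 33.1
```

{"fn": "send_rows", "kwargs": {
  "commands": [
    [30,0,0,-1,0],
    [60,0,0,-1,0],
    [60,0,0,-1,0],
    [60,0,0,-1,0],
    [60,0,0,-1,0]
  ]
}}

```text
clock: 11.9
eef_pos: [503.2, 14.1, 68.8]
tool_rot: [-3.132, -0.001, 1.37]
force: [-0.2, 0.5, -0.2]
width: 59.8
```

{"fn": "send_rows", "kwargs": {
  "commands": [
    [60,0,0,-20,0],
    [60,0,0,-60,0],
    [60,0,20,-100,0],
    [60,0,55,-100,0],
    [60,0,55,-100,0]
  ]
}}

```text
clock: 12.4
eef_pos: [563.3, 1.8, 170.1]
tool_rot: [-3.141, -0.002, 1.369]
force: [-0.3, -0.0, -0.7]
width: 60.1
```

{"fn": "send_rows", "kwargs": {
  "commands": [
    [60,0,0,0,0],
    [60,0,0,0,0]
  ]
}}

```text
clock: 12.6
eef_pos: [562.6, 1.8, 169.5]
tool_rot: [-3.139, -0.002, 1.369]
force: [0.4, 0.6, -0.4]
width: 60.1
```

```bash
python3 -c "
from h import *
snap('wrist','pics/w7.png');st()"
```

```text
t 12.60 pos [562.6   1.8 169.5] rot [-3.139e+00 -2.000e-03  1.369e+00] F [ 0.4  0.6 -0.4] w 60.1
t 12.65 pos [562.2   2.  169.4] rot [-3.139e+00 -2.000e-03  1.369e+00] F [-0.1  0.1  0.2] w 60.3
```

View pics/w7.png

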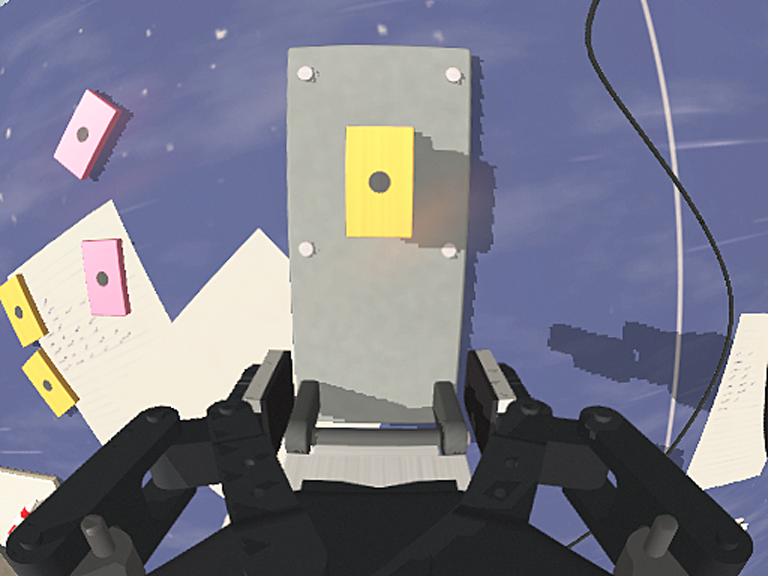

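```bash
python3 -c "
from h import *
import h
s=ctrl
useold('wrist')
for z in (56,59,62,65):
  c=[onz('wrist',u/1.5,v/1.5,z) for u,v in((346,126),(414,126),(413,237.5),(346,237))]
  m=sum(c)/4;d=(c[3]+c[2]-c[0]-c[1])/2;w=(c[1]+c[2]-c[0]-c[3])/2
  print(z,'L %.1f W %.1f'%(np.hypot(*d[:2]),np.hypot(*w[:2])),m.round(1),'yaw',np.arctan2(d[1],d[0]).round(3))
rel(661,-17.4,1.364)"
```

```text
56 L 61.1 W 36.7 [503.7  14.6  56. ] yaw -0.206
59 L 60.3 W 36.2 [503.6  14.6  59. ] yaw -0.206
62 L 59.6 W 35.8 [503.4  14.6  62. ] yaw -0.206
65 L 58.8 W 35.3 [503.3  14.6  65. ] yaw -0.206
t 12.65 pos [562.2   2.  169.4] rot [-3.139e+00 -2.000e-03  1.369e+00] F [-0.1  0.1  0.2] w 60.3
tool shift [  0.9 100.7  -0.3]
roll deg (z down => + lowers yaw) 0.3
```

{"fn": "send_rows", "kwargs": {
  "commands": [
    [85,0,0,-50,0],
    [85,0,0,-100,0],
    [85,0,0,-150,0],
    [85,0,0,-190,0],
    [85,0,30,-190,0]
  ]
}}

```text
clock: 13.15
eef_pos: [592.1, -3.7, 366.0]
tool_rot: [3.136, -0.005, 1.37]
force: [1.7, 0.4, 0.4]
width: 85.5
```

```bash
python3 -c "
from h import *
rel(676.5,-22.6,1.364)"
```

```text
t 13.15 pos [592.1  -3.7 366. ] rot [ 3.136 -0.005  1.37 ] F [1.7 0.4 0.4] w 85.5
tool shift [-1.8 86.4  0.4]
roll deg (z down => + lowers yaw) 0.4
```

{"fn": "send_rows", "kwargs": {
  "commands": [
    [85,-2,45,0,0],
    [85,-2,86,0,0],
    [85,-2,86,0,0],
    [85,-2,86,0,0],
    [85,-2,86,0,0]
  ]
}}

```text
clock: 13.65
eef_pos: [674.6, -22.3, 365.9]
tool_rot: [3.139, -0.005, 1.371]
force: [-0.4, -0.4, -0.5]
width: 85.3
```

```bash
python3 -c "
from h import *
rel(676.5,-22.6,1.364);print(proj('wrist',(676.5,-22.6,285)))
snap('wrist','pics/w8.png')"
```

```text
t 13.65 pos [674.6 -22.3 365.9] rot [ 3.139 -0.005  1.371] F [-0.4 -0.4 -0.5] w 85.3
tool shift [0.1 1.9 0. ]
roll deg (z down => + lowers yaw) 0.4
(np.float64(252.1438058701182), np.float64(206.57192899479898))
t 13.65 pos [674.6 -22.3 365.9] rot [ 3.139 -0.005  1.371] F [-0.4 -0.4 -0.5] w 85.3
```

View pics/w8.png

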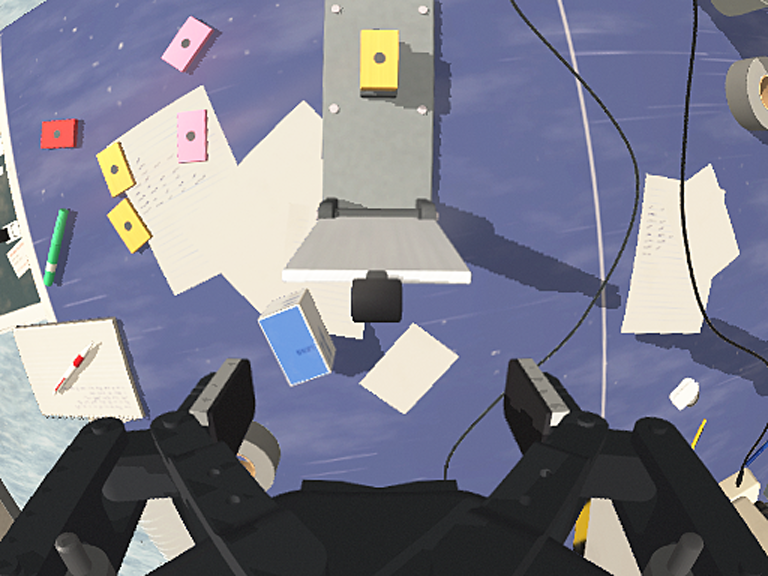

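{"fn": "send_rows", "kwargs": {
  "commands": [
    [85,0,0,45,0],
    [85,0,0,85,0],
    [85,0,0,85,0],
    [85,0,0,85,0],
    [20,0,0,85,0]
  ]
}}

```text
clock: 14.2
eef_pos: [676.4, -22.0, 284.5]
tool_rot: [3.133, -0.006, 1.371]
force: [1.0, -0.3, 0.1]
width: 72.7
```

{"fn": "send_rows", "kwargs": {
  "commands": [
    [20,0,0,0,0],
    [20,0,0,0,0],
    [20,0,0,0,0],
    [20,0,0,0,0],
    [20,0,0,0,0]
  ]
}}

```text
clock: 14.7
eef_pos: [676.8, -23.6, 285.9]
tool_rot: [3.131, -0.005, 1.37]
force: [-1.1, -2.7, 5.4]
width: 23.1
```

```bash
python3 arc.py -4 -0.12
```

```text
t 14.70 pos [676.8 -23.6 285.9] rot [ 3.131 -0.005  1.37 ] F [-1.1 -2.7  5.4] w 23.1
phi 1.666 theta 1.648 r 225.9 Y -2.8
1 y -27.0 z 3.0 theta 1.528
2 y -53.5 z 5.2 theta 1.408
3 y -79.6 z 10.6 theta 1.288
4 y -104.8 z 19.1 theta 1.168
5 y -128.9 z 30.5 theta 1.048
```

```bash
python3 arc.py 0 -0.12
```

```text
t 14.70 pos [676.8 -23.6 285.9] rot [ 3.131 -0.005  1.37 ] F [-1.1 -2.7  5.4] w 23.1
phi 1.668 theta 1.65 r 221.9 Y -2.8
1 y -26.6 z -1.1 theta 1.530
2 y -53.1 z 1.1 theta 1.410
3 y -79.2 z 6.5 theta 1.290
4 y -104.5 z 14.9 theta 1.170
5 y -128.5 z 26.3 theta 1.050
```

{"fn": "send_rows", "kwargs": {
  "commands": [
    [20,0,-27,-1,0],
    [20,0,-53,1,0],
    [20,0,-79,6,0],
    [20,0,-104,15,0],
    [20,0,-128,26,0]
  ]
}}

```text
clock: 15.2
eef_pos: [553.5, 2.8, 261.2]
tool_rot: [3.123, -0.008, 1.37]
force: [1.2, 1.8, 6.4]
width: 22.8
```

```bash
python3 arc.py 0 -0.12
```

```text
t 15.20 pos [553.5   2.8 261.2] rot [ 3.123 -0.008  1.37 ] F [1.2 1.8 6.4] w 22.8
phi 1.081 theta 1.063 r 222.3 Y -2.4
1 y -22.6 z 14.2 theta 0.943
2 y -43.4 z 30.7 theta 0.823
3 y -62.2 z 49.6 theta 0.703
4 y -78.5 z 70.6 theta 0.583
5 y -92.2 z 93.5 theta 0.463
```

{"fn": "send_rows", "kwargs": {
  "commands": [
    [20,0,-23,14,0],
    [20,0,-43,31,0],
    [20,0,-62,50,0],
    [20,0,-78,71,0],
    [20,0,-92,94,0]
  ]
}}

```text
clock: 15.7
eef_pos: [462.1, 22.4, 165.5]
tool_rot: [3.127, -0.008, 1.369]
force: [-4.4, 2.6, 5.1]
width: 22.7
```

```bash
python3 arc.py 0 -0.08
```

```text
t 15.70 pos [462.1  22.4 165.5] rot [ 3.127 -0.008  1.369] F [-4.4  2.6  5.1] w 22.7
phi 0.47 theta 0.452 r 222.1 Y -1.9
1 y -7.3 z 16.2 theta 0.372
2 y -13.4 z 32.9 theta 0.292
3 y -18.1 z 50.0 theta 0.212
4 y -21.5 z 67.4 theta 0.132
5 y -23.4 z 85.1 theta 0.052
```

{"fn": "send_rows", "kwargs": {
  "commands": [
    [20,0,-7,16,0],
    [20,0,-13,33,0],
    [20,0,-18,50,0],
    [20,0,-21,67,0],
    [20,0,-23,82,0]
  ]
}}

```text
clock: 16.2
eef_pos: [437.4, 27.8, 82.4]
tool_rot: [3.133, -0.008, 1.369]
force: [-5.7, -0.5, 3.8]
width: 22.8
```

```bash
python3 arc.py 0 -0.02
```

```text
t 16.20 pos [437.4  27.8  82.4] rot [ 3.133 -0.008  1.369] F [-5.7 -0.5  3.8] w 22.8
phi 0.078 theta 0.06 r 224.0 Y -1.7
1 y 1.7 z 4.6 theta 0.040
2 y 1.4 z 9.0 theta 0.020
3 y 1.3 z 13.5 theta -0.000
4 y 1.3 z 17.9 theta -0.020
5 y 1.3 z 22.3 theta -0.040
```

{"fn": "send_rows", "kwargs": {
  "commands": [
    [20,0,1,5,0],
    [20,0,1,9,0],
    [20,0,1,12,0],
    [20,0,1,14,0],
    [20,0,1,14,0]
  ]
}}

```text
clock: 16.7
eef_pos: [436.5, 28.0, 68.2]
tool_rot: [3.138, -0.008, 1.368]
force: [-6.1, 0.1, -0.4]
width: 22.9
```

{"fn": "send_rows", "kwargs": {
  "commands": [
    [20,0,0,1,0],
    [20,0,0,2,0],
    [20,0,0,2,0]
  ]
}}

```text
clock: 17.0
eef_pos: [436.3, 28.0, 66.5]
tool_rot: [3.138, -0.008, 1.368]
force: [-3.3, 0.8, 2.8]
width: 22.4
```

{"fn": "send_rows", "kwargs": {
  "commands": [
    [20,0,1,1,0],
    [20,0,1,2,0],
    [20,0,1,2,0]
  ]
}}

```text
clock: 17.3
eef_pos: [436.3, 28.0, 64.4]
tool_rot: [3.14, -0.008, 1.368]
force: [-4.7, 1.4, 2.3]
width: 22.6
```

{"fn": "send_rows", "kwargs": {
  "commands": [
    [20,0,1,1,0],
    [20,0,1,2,0],
    [20,0,1,2,0]
  ]
}}

```text
clock: 17.6
eef_pos: [436.3, 28.0, 62.3]
tool_rot: [-3.141, -0.008, 1.368]
force: [-5.4, 0.3, 1.2]
width: 22.8
```

{"fn": "send_rows", "kwargs": {
  "commands": [
    [20,0,1,1,0],
    [20,0,1,2,0],
    [20,0,1,2,0]
  ]
}}

```text
clock: 17.9
eef_pos: [436.3, 28.0, 60.2]
tool_rot: [-3.139, -0.008, 1.368]
force: [-4.6, 0.6, 0.1]
width: 22.9
```

{"fn": "send_rows", "kwargs": {
  "commands": [
    [20,0,1,1,0],
    [20,0,1,1,0],
    [20,0,1,1,0]
  ]
}}

```text
clock: 18.2
eef_pos: [436.3, 28.0, 59.2]
tool_rot: [-3.137, -0.008, 1.368]
force: [-4.9, 0.8, 3.2]
width: 23.0
```

{"fn": "send_rows", "kwargs": {
  "commands": [
    [20,0,1,1,0],
    [20,0,1,2,0],
    [20,0,1,2,0]
  ]
}}

```text
clock: 18.5
eef_pos: [436.2, 28.1, 58.8]
tool_rot: [-3.136, -0.009, 1.367]
force: [-9.0, 1.4, 25.1]
width: 23.0
```

```bash
python3 -c "
from h import *
st()
a=ctrl.get_image('scene')[185:285,215:365,::-1];cv2.imwrite('pics/s3.png',cv2.resize(a,None,fx=5,fy=5,interpolation=cv2.INTER_CUBIC))"
```

```text
t 18.50 pos [436.2  28.1  58.8] rot [-3.136 -0.009  1.367] F [-9.   1.4 25.1] w 23.0
```

View pics/s3.png

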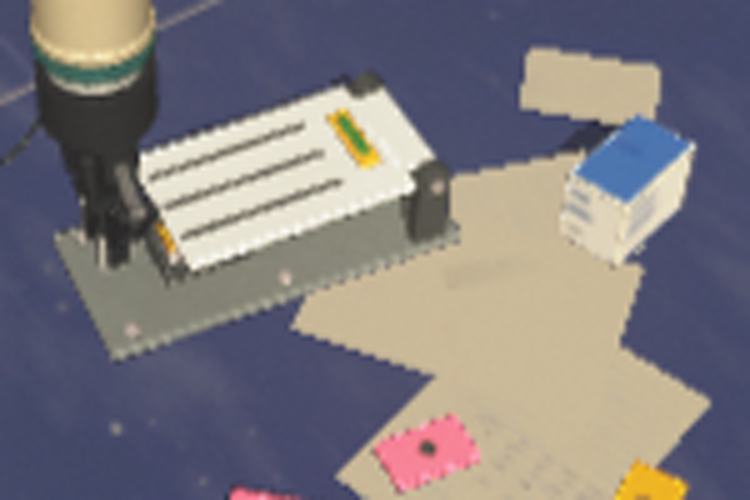

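Contact came at z≈58.9, so the platform is sunk by about 0.03–0.045 rad with one added spacer. That is marginal. By both estimates a second spacer leaves it between 0 and +0.025 rad, so I'm swinging up to add another.

```bash
python3 arc.py -2 0.12
```

```text
t 18.55 pos [436.2  28.1  58.8] rot [-3.136 -0.009  1.367] F [-7.4  0.3 25.6] w 22.6
phi -0.019 theta -0.037 r 224.6 Y -1.7
1 y 3.7 z -26.6 theta 0.083
2 y 7.9 z -52.9 theta 0.203
3 y 15.3 z -78.5 theta 0.323
4 y 25.7 z -103.0 theta 0.443
5 y 39.0 z -126.1 theta 0.563
```

{"fn": "send_rows", "kwargs": {
  "commands": [
    [20,0,1,-26,0],
    [20,0,6,-53,0],
    [20,0,13,-78,0],
    [20,0,23,-103,0],
    [20,0,37,-126,0]
  ]
}}

```text
clock: 19.05
eef_pos: [474.3, 19.8, 185.7]
tool_rot: [-3.138, -0.009, 1.368]
force: [5.6, 2.0, -10.9]
width: 22.9
```

```bash
python3 arc.py -2 0.12
```

```text
t 19.05 pos [474.3  19.8 185.7] rot [-3.138 -0.009  1.368] F [  5.6   2.  -10.9] w 22.9
phi 0.584 theta 0.566 r 222.5 Y -2.0
1 y 16.4 z -21.0 theta 0.686
2 y 34.8 z -40.2 theta 0.806
3 y 55.4 z -57.1 theta 0.926
4 y 77.9 z -71.4 theta 1.046
5 y 101.9 z -82.9 theta 1.166
```

{"fn": "send_rows", "kwargs": {
  "commands": [
    [20,0,16,-21,0],
    [20,0,35,-40,0],
    [20,0,55,-57,0],
    [20,0,78,-71,0],
    [20,0,102,-83,0]
  ]
}}

```text
clock: 19.55
eef_pos: [573.8, -1.5, 268.1]
tool_rot: [-3.134, -0.008, 1.369]
force: [1.9, 0.2, -13.1]
width: 22.8
```

```bash
python3 arc.py -2 0.12
```

```text
t 19.55 pos [573.8  -1.5 268.1] rot [-3.134 -0.008  1.369] F [  1.9   0.2 -13.1] w 22.8
phi 1.183 theta 1.165 r 221.6 Y -2.4
1 y 25.0 z -9.0 theta 1.285
2 y 51.1 z -14.5 theta 1.405
3 y 77.6 z -16.8 theta 1.525
4 y 104.2 z -15.9 theta 1.645
5 y 130.5 z -11.9 theta 1.765
```

{"fn": "send_rows", "kwargs": {
  "commands": [
    [20,0,25,-9,0],
    [20,0,51,-15,0],
    [20,0,78,-17,0],
    [20,0,104,-16,0],
    [20,0,104,-16,0]
  ]
}}

```text
clock: 20.05
eef_pos: [678.5, -24.0, 283.3]
tool_rot: [-3.137, -0.007, 1.368]
force: [-0.7, -0.6, 2.1]
width: 22.4
```

{"fn": "send_rows", "kwargs": {
  "commands": [
    [85,0,0,0,0],
    [85,0,0,0,0],
    [85,0,0,0,0],
    [85,0,0,-40,0],
    [85,0,0,-75,0]
  ]
}}

```text
clock: 20.55
eef_pos: [677.9, -23.9, 359.0]
tool_rot: [-3.136, -0.007, 1.369]
force: [1.2, 1.2, 0.6]
width: 84.7
```

```bash
python3 -c "
from h import *
rel(530.5,-320,1.375)"
```

```text
t 20.55 pos [677.9 -23.9 359. ] rot [-3.136 -0.007  1.369] F [1.2 1.2 0.6] w 84.7
tool shift [-319.6  -85.    -1.6]
roll deg (z down => + lowers yaw) -0.4
```

{"fn": "send_rows", "kwargs": {
  "commands": [
    [85,-160,-43,0,-8],
    [85,-160,-43,0,-15],
    [85,-160,-43,0,-20],
    [85,-300,-80,100,-23],
    [85,-300,-80,100,-23]
  ]
}}

```text
clock: 21.05
eef_pos: [571.9, -235.2, 305.9]
tool_rot: [3.141, -0.007, 1.772]
force: [2.6, 0.7, -0.3]
width: 84.7
```

```bash
python3 -c "
from h import *
rel(530.8,-320,1.77)"
```

```text
t 21.05 pos [ 571.9 -235.2  305.9] rot [ 3.141 -0.007  1.772] F [ 2.6  0.7 -0.3] w 84.7
tool shift [-74.9 -57.2  -0.6]
roll deg (z down => + lowers yaw) 0.1
```

{"fn": "send_rows", "kwargs": {
  "commands": [
    [85,-75,-57,100,0],
    [85,-75,-57,150,0],
    [85,-75,-57,200,0],
    [85,-75,-57,210,0],
    [85,-75,-57,210,0]
  ]
}}

```text
clock: 21.55
eef_pos: [528.9, -318.5, 92.9]
tool_rot: [-3.14, -0.008, 1.771]
force: [1.0, 0.2, -0.5]
width: 85.1
```

{"fn": "send_rows", "kwargs": {
  "commands": [
    [85,0,0,0,0],
    [85,0,0,0,0]
  ]
}}

```text
clock: 21.75
eef_pos: [528.7, -318.1, 93.2]
tool_rot: [-3.14, -0.009, 1.771]
force: [0.9, -0.8, 0.2]
width: 85.2
```

```bash
python3 -c "
from h import *
snap('wrist','pics/w9.png')"
```

```text
t 21.75 pos [ 528.7 -318.1   93.2] rot [-3.14  -0.009  1.771] F [ 0.9 -0.8  0.2] w 85.2
```

View pics/w9.png

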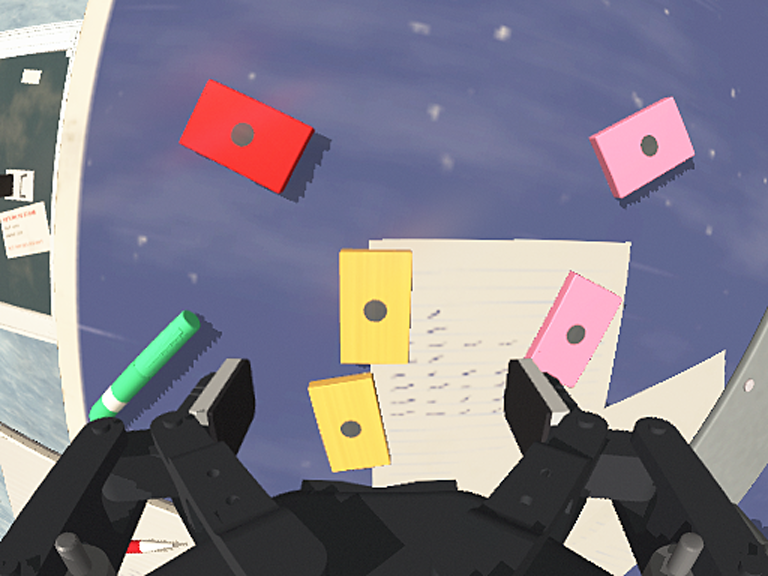

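```bash
python3 -c "
from h import *;useold('wrist')
c=[onz('wrist',u/1.5,v/1.5,9) for u,v in((340,252),(412,251),(410,364),(340,363))]
m=sum(c)/4;print(m,onz('wrist',376/1.5,310.5/1.5,9))
d=(c[3]+c[2]-c[0]-c[1]);y=np.arctan2(d[1],d[0]);print('long yaw',y,np.hypot(*d[:2])/2)
rel(m[0],m[1],y+np.pi/2)
p=onz('wrist',526/1.5,355/1.5,9);print('pink corner dist across',(p-m)[:2]@np.array([-np.sin(y),np.cos(y)]),(p-m)[:2]@np.array([np.cos(y),np.sin(y)]))"
```

```text
[ 531.49392732 -318.75975216    9.        ] [ 531.75473399 -318.43620984    9.        ]
long yaw 0.18954099754024528 60.076877942623355
t 21.80 pos [ 530.1 -318.3   94.5] rot [ 3.141 -0.007  1.771] F [ 1.1  0.  -0.1] w 85.3
tool shift [-0.7  1.3 -0. ]
roll deg (z down => + lowers yaw) 0.6
pink corner dist across 82.48618482593693 25.9181745174305
```

{"fn": "send_rows", "kwargs": {
  "commands": [
    [62,0,1,30,0],
    [62,0,1,60,1],
    [62,0,1,72,1],
    [62,0,1,77,1],
    [62,0,1,77,1]
  ]
}}

```text
clock: 22.3
eef_pos: [531.9, -317.7, 18.7]
tool_rot: [3.14, -0.006, 1.755]
force: [0.0, 0.4, -0.4]
width: 62.0
```

{"fn": "send_rows", "kwargs": {
  "commands": [
    [30,0,0,0,0],
    [30,0,0,0,0],
    [30,0,0,0,0],
    [30,0,0,0,0],
    [30,0,0,0,0]
  ]
}}

```text
clock: 22.8
eef_pos: [533.1, -318.4, 20.8]
tool_rot: [3.137, -0.004, 1.755]
force: [-1.8, 1.1, 7.6]
width: 32.0
```

{"fn": "send_rows", "kwargs": {
  "commands": [
    [30,0,0,-10,0],
    [30,0,0,-60,0],
    [30,0,0,-120,0],
    [30,0,0,-125,0],
    [30,0,0,-125,0]
  ]
}}

```text
clock: 23.3
eef_pos: [534.4, -320.3, 149.7]
tool_rot: [3.132, 0.0, 1.755]
force: [-0.1, 0.4, -1.5]
width: 31.8
```

```bash
python3 -c "
from h import *
rel(560,2.5,1.364)
snap('wrist','pics/w10.png')"
```

```text
t 23.30 pos [ 534.4 -320.3  149.7] rot [3.132 0.    1.755] F [-0.1  0.4 -1.5] w 31.8
tool shift [312.7  84.2   0.7]
roll deg (z down => + lowers yaw) 22.4
t 23.30 pos [ 534.4 -320.3  149.7] rot [3.132 0.    1.755] F [-0.1  0.4 -1.5] w 31.8
```

View pics/w10.png

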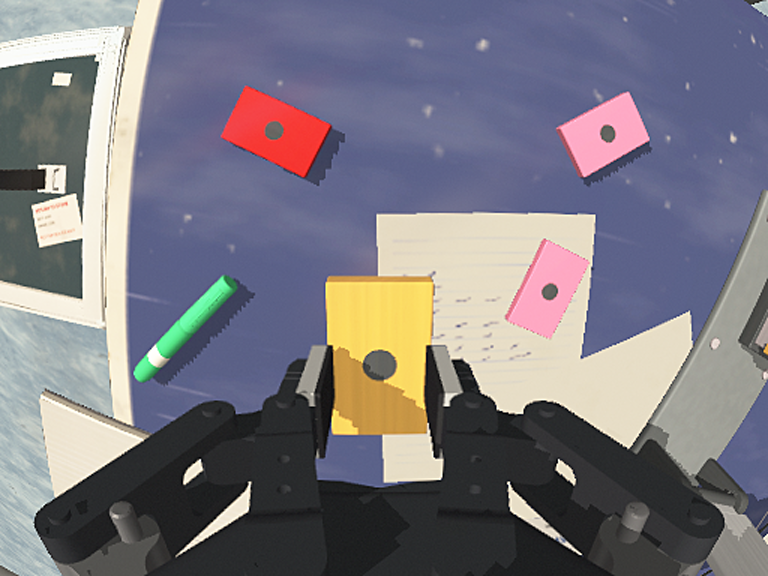

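```bash
python3 -c "
from h import *;useold('wrist')
z=149.7-20.8+9
for u,v in((380,365),):print(onz('wrist',u/1.5,v/1.5,z))
c=[onz('wrist',u/1.5,v/1.5,z) for u,v in((326,285),(434,286),(427,434),(333,434))]
for k in c: print(k.round(1))
m=sum(c)/4;print(m);d=(c[3]+c[2]-c[0]-c[1]);print(np.arctan2(d[1],d[0]),np.hypot(*d[:2])/2, np.hypot(*(c[1]-c[0])[:2]),np.hypot(*(c[2]-c[3])[:2]))"
```

```text
[ 533.08299962 -320.45784999  137.9       ]
[ 507.7 -343.3  137.9]
[ 501.6 -308.3  137.9]
[ 559.1 -297.4  137.9]
[ 565.6 -332.5  137.9]
[ 533.51518715 -320.36350708  137.9       ]
0.18523203088940393 58.730101222341865 35.54941458303515 35.73443318421817
```

{"fn": "send_rows", "kwargs": {
  "commands": [
    [30,150,12,0,8],
    [30,150,12,0,12],
    [30,150,12,0,12],
    [30,150,12,0,12],
    [30,150,12,0,12]
  ]
}}

```text
clock: 23.85
eef_pos: [516.6, -167.3, 146.2]
tool_rot: [3.139, -0.005, 1.549]
force: [0.2, -0.5, -1.2]
width: 31.8
```

```bash
python3 -c "
from h import *
rel(504.6,14.2,1.366)"
```

```text
t 23.85 pos [ 516.6 -167.3  146.2] rot [ 3.139 -0.005  1.549] F [ 0.2 -0.5 -1.2] w 31.8
tool shift [181.2 -15.9   0.9]
roll deg (z down => + lowers yaw) 10.5
```

{"fn": "send_rows", "kwargs": {
  "commands": [
    [30,181,-16,0,8],
    [30,181,-16,0,10.5],
    [30,181,-16,0,10.5],
    [30,181,-16,0,10.5],
    [30,181,-16,0,10.5]
  ]
}}

```text
clock: 24.35
eef_pos: [503.7, 18.7, 145.7]
tool_rot: [-3.14, -0.007, 1.373]
force: [-0.5, -0.0, 0.2]
width: 31.8
```

```bash
python3 -c "
from h import *
rel(504.6,14.2,1.366)"
```

```text
t 24.35 pos [503.7  18.7 145.7] rot [-3.14  -0.007  1.373] F [-0.5 -0.   0.2] w 31.8
tool shift [-4.3  1.8 -0. ]
roll deg (z down => + lowers yaw) 0.4
```

{"fn": "send_rows", "kwargs": {
  "commands": [
    [30,-4,2,30,0.4],
    [30,-4,2,52,0.4],
    [30,-4,2,59,0.4],
    [30,-4,2,59,0.4],
    [30,-4,2,59,0.4]
  ]
}}

```text
clock: 24.85
eef_pos: [505.4, 13.5, 87.0]
tool_rot: [-3.141, -0.007, 1.364]
force: [-0.3, 0.1, -0.4]
width: 31.7
```

```bash
python3 -c "
from h import *
rel(504.6,14.2,1.366)"
```

```text
t 24.85 pos [505.4  13.5  87. ] rot [-3.141 -0.007  1.364] F [-0.3  0.1 -0.4] w 31.7
tool shift [ 0.5 -0.9  0. ]
roll deg (z down => + lowers yaw) -0.1
```

{"fn": "send_rows", "kwargs": {
  "commands": [
    [30,0.5,-1,2,0],
    [30,0.5,-1,4,0],
    [30,0.5,-1,5,0],
    [30,0.5,-1,5,0]
  ]
}}

```text
clock: 25.25
eef_pos: [504.6, 14.4, 82.2]
tool_rot: [-3.141, -0.007, 1.364]
force: [0.1, 0.5, -0.0]
width: 31.6
```

{"fn": "send_rows", "kwargs": {
  "commands": [
    [30,0,0,1,0],
    [30,0,0,1.5,0],
    [30,0,0,1.5,0]
  ]
}}

```text
clock: 25.55
eef_pos: [504.6, 14.4, 80.7]
tool_rot: [-3.141, -0.007, 1.364]
force: [0.3, 0.5, -0.8]
width: 31.9
```

{"fn": "send_rows", "kwargs": {
  "commands": [
    [30,0,0,1,0],
    [30,0,0,1.5,0],
    [30,0,0,1.5,0]
  ]
}}

```text
clock: 25.85
eef_pos: [504.7, 14.4, 79.7]
tool_rot: [-3.141, -0.007, 1.364]
force: [-0.7, -0.4, 6.2]
width: 31.7
```

{"fn": "send_rows", "kwargs": {
  "commands": [
    [30,0,0,0,0],
    [60,0,0,0,0],
    [60,0,0,0,0],
    [60,0,0,0,0],
    [60,0,0,0,0]
  ]
}}

```text
clock: 26.35
eef_pos: [504.6, 14.4, 79.6]
tool_rot: [-3.141, -0.007, 1.364]
force: [-0.8, 0.7, 0.7]
width: 60.0
```

{"fn": "send_rows", "kwargs": {
  "commands": [
    [60,0,0,-20,0],
    [60,0,0,-60,0],
    [60,0,20,-90,0],
    [60,0,55,-90,0],
    [60,0,55,-90,0]
  ]
}}

```text
clock: 26.85
eef_pos: [563.5, 1.5, 171.1]
tool_rot: [3.134, -0.007, 1.364]
force: [-0.7, 0.4, -0.7]
width: 60.2
```

{"fn": "send_rows", "kwargs": {
  "commands": [
    [60,0,0,0,0],
    [60,0,0,0,0]
  ]
}}

```text
clock: 27.05
eef_pos: [562.8, 1.6, 170.7]
tool_rot: [3.135, -0.007, 1.364]
force: [-0.5, -0.4, 0.7]
width: 60.1
```

```bash
python3 -c "
from h import *
snap('wrist','pics/w11.png')
a=ctrl.get_image('scene')[185:285,215:365,::-1];cv2.imwrite('pics/s4.png',cv2.resize(a,None,fx=5,fy=5,interpolation=cv2.INTER_CUBIC))"
```

```text
t 27.05 pos [562.8   1.6 170.7] rot [ 3.135 -0.007  1.364] F [-0.5 -0.4  0.7] w 60.1
```

View pics/w11.png

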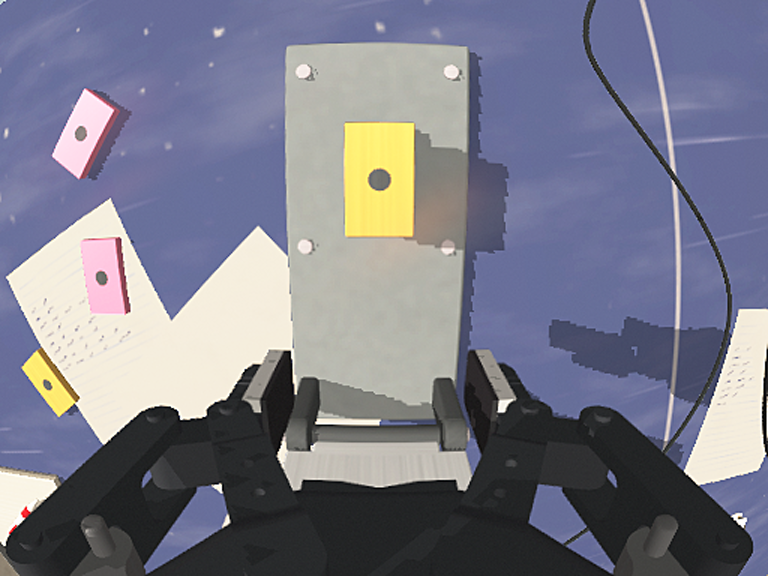

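View pics/s4.png

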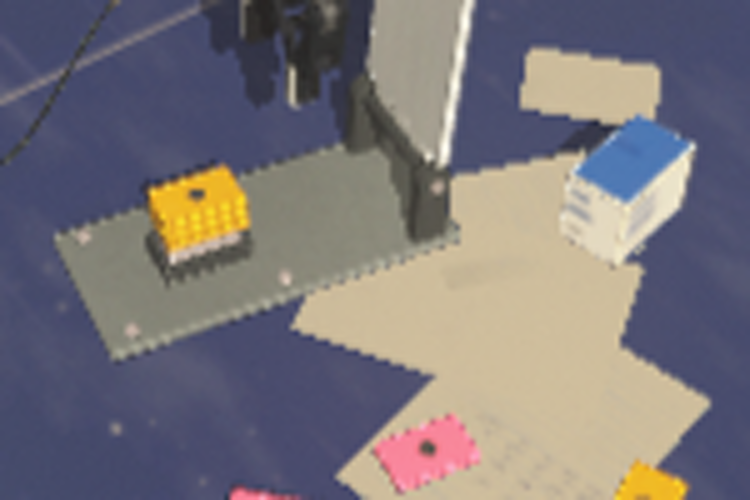

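The stack of three is neat and square: top at (380,180) in the wrist view and (198,200) in the scene crop. Going back for the bar.

{"fn": "send_rows", "kwargs": {
  "commands": [
    [85,0,0,-50,0],
    [85,0,0,-100,0],
    [85,0,0,-150,0],
    [85,0,0,-190,0],
    [85,0,30,-190,0]
  ]
}}

```text
clock: 27.65
eef_pos: [590.5, -5.5, 367.4]
tool_rot: [3.128, -0.011, 1.365]
force: [0.2, -0.2, -0.5]
width: 84.9
```

```bash
python3 -c "
from h import *
rel(677.5,-22.5,1.366)"
```

```text
t 27.65 pos [590.5  -5.5 367.4] rot [ 3.128 -0.011  1.365] F [ 0.2 -0.2 -0.5] w 84.9
tool shift [ 1.1 88.6  1.2]
roll deg (z down => + lowers yaw) -0.0
```

{"fn": "send_rows", "kwargs": {
  "commands": [
    [85,0,45,0,0],
    [85,0,88,0,0],
    [85,0,88,0,0],
    [85,0,88,0,0],
    [85,0,88,0,0]
  ]
}}

```text
clock: 28.15
eef_pos: [675.3, -23.3, 368.2]
tool_rot: [3.13, -0.012, 1.365]
force: [0.2, 0.2, -0.2]
width: 85.1
```

```bash
python3 -c "
from h import *
rel(677.5,-22.5,1.366)"
```

```text
t 28.15 pos [675.3 -23.3 368.2] rot [ 3.13  -0.012  1.365] F [ 0.2  0.2 -0.2] w 85.1
tool shift [1.2 2.  0. ]
roll deg (z down => + lowers yaw) -0.1
```

{"fn": "send_rows", "kwargs": {
  "commands": [
    [85,1,1,45,0],
    [85,1,1,87,0],
    [85,1,1,87,0],
    [85,1,1,87,0],
    [20,1,1,87,0]
  ]
}}

```text
clock: 28.65
eef_pos: [678.8, -22.1, 284.4]
tool_rot: [3.126, -0.012, 1.365]
force: [-0.2, -0.5, -1.0]
width: 73.1
```

{"fn": "send_rows", "kwargs": {
  "commands": [
    [20,0,0,0,0],
    [20,0,0,0,0],
    [20,0,0,0,0],
    [20,0,0,0,0],
    [20,0,0,0,0]
  ]
}}

```text
clock: 29.15
eef_pos: [679.1, -24.1, 285.9]
tool_rot: [3.123, -0.01, 1.364]
force: [-1.5, -1.9, 5.8]
width: 22.8
```

```bash
python3 arc.py -1 -0.12
```

```text
t 29.15 pos [679.1 -24.1 285.9] rot [ 3.123 -0.01   1.364] F [-1.5 -1.9  5.8] w 22.8
phi 1.678 theta 1.66 r 223.2 Y -2.8
1 y -26.7 z -0.1 theta 1.540
2 y -53.3 z 1.8 theta 1.420
3 y -79.4 z 6.9 theta 1.300
4 y -104.7 z 15.1 theta 1.180
5 y -128.9 z 26.3 theta 1.060
```

{"fn": "send_rows", "kwargs": {
  "commands": [
    [20,0,-27,-1,0],
    [20,0,-53,1,0],
    [20,0,-79,6,0],
    [20,0,-104,15,0],
    [20,0,-128,26,0]
  ]
}}

```text
clock: 29.65
eef_pos: [555.8, 2.3, 260.7]
tool_rot: [3.116, -0.013, 1.364]
force: [-1.9, 0.6, 10.1]
width: 22.7
```

```bash
python3 arc.py -1 -0.12
```

```text
t 29.65 pos [555.8   2.3 260.7] rot [ 3.116 -0.013  1.364] F [-1.9  0.6 10.1] w 22.7
phi 1.091 theta 1.073 r 221.7 Y -2.4
1 y -23.0 z 13.4 theta 0.953
2 y -44.0 z 29.7 theta 0.833
3 y -63.0 z 48.4 theta 0.713
4 y -79.5 z 69.3 theta 0.593
5 y -93.5 z 91.9 theta 0.473
```

{"fn": "send_rows", "kwargs": {
  "commands": [
    [20,0,-23,13,0],
    [20,0,-44,30,0],
    [20,0,-64,48,0],
    [20,0,-81,69,0],
    [20,0,-95,92,0]
  ]
}}

```text
clock: 30.15
eef_pos: [463.1, 22.2, 166.3]
tool_rot: [3.118, -0.013, 1.363]
force: [-3.4, -0.5, 4.2]
width: 22.5
```

```bash
python3 arc.py -1 -0.08
```

```text
t 30.15 pos [463.1  22.2 166.3] rot [ 3.118 -0.013  1.363] F [-3.4 -0.5  4.2] w 22.5
phi 0.479 theta 0.461 r 222.0 Y -1.9
1 y -7.5 z 16.1 theta 0.381
2 y -13.8 z 32.7 theta 0.301
3 y -18.7 z 49.8 theta 0.221
4 y -22.2 z 67.2 theta 0.141
5 y -24.3 z 84.8 theta 0.061
```

{"fn": "send_rows", "kwargs": {
  "commands": [
    [20,0,-7,16,0],
    [20,0,-14,33,0],
    [20,0,-19,50,0],
    [20,0,-23,66,0],
    [20,0,-24,80,0]
  ]
}}

```text
clock: 30.65
eef_pos: [438.1, 27.7, 84.9]
tool_rot: [3.124, -0.012, 1.363]
force: [-6.7, -2.1, 3.5]
width: 22.6
```

```bash
python3 arc.py -1 -0.02
```

```text
t 30.65 pos [438.1  27.7  84.9] rot [ 3.124 -0.012  1.363] F [-6.7 -2.1  3.5] w 22.6
phi 0.094 theta 0.076 r 223.6 Y -1.7
1 y 1.2 z 4.6 theta 0.056
2 y 0.9 z 9.0 theta 0.036
3 y 0.7 z 13.4 theta 0.016
4 y 0.6 z 17.9 theta -0.004
5 y 0.6 z 22.3 theta -0.024
```

{"fn": "send_rows", "kwargs": {
  "commands": [
    [20,0,1,3,0],
    [20,0,1,6,0],
    [20,0,1,8,0],
    [20,0,1,9,0],
    [20,0,1,9,0]
  ]
}}

```text
clock: 31.15
eef_pos: [437.1, 27.8, 76.0]
tool_rot: [3.128, -0.012, 1.362]
force: [-7.1, 0.1, 0.8]
width: 22.5
```

{"fn": "send_rows", "kwargs": {
  "commands": [
    [20,0,1,1,0],
    [20,0,1,2,0],
    [20,0,1,2,0]
  ]
}}

```text
clock: 31.45
eef_pos: [437.2, 27.8, 75.5]
tool_rot: [3.129, -0.014, 1.362]
force: [-8.2, -0.5, 19.1]
width: 22.4
```

Run:
```python
from h import *
st()
im=ctrl.get_image('scene')[:,:,::-1]
cv2.imwrite('pics/full5.png',im)
a=im[190:260,215:335];cv2.imwrite('pics/s5.png',cv2.resize(a,None,fx=6.5,fy=6.5,interpolation=cv2.INTER_CUBIC))
yaw=-.207;ex=np.array([np.cos(yaw),np.sin(yaw),0]);ey=np.array([-ex[1],ex[0],0]);ez=np.array([0,0,1])
H=np.array([656.3,-16.4,65])
for th in (-.03,0,.025,.045,.06):
    o=[]
    for r,y in((185,55),(185,-55),(0,-55)):
        P=H-ex*(r*np.cos(th)+8*np.sin(th))+ez*(r*np.sin(th)+8*np.cos(th))+ey*y
        u,v=proj('scene',P);o.append(((u-215)*6.5,(v-190)*6.5))
    print(th,np.array(o).round(0).tolist())
B=H-ex*110-ez*65
for x,y in((-135,60),(-135,-60),(135,-60)):
    u,v=proj('scene',B+ex*x+ey*y+ez*10);print('base',round((u-215)*6.5),round((v-190)*6.5))
```

```text
t 31.45 pos [437.2  27.8  75.5] rot [ 3.129 -0.014  1.362] F [-8.2 -0.5 19.1] w 22.4
-0.03 [[164.0, 164.0], [244.0, 303.0], [564.0, 188.0]]
0 [[163.0, 157.0], [244.0, 296.0], [564.0, 188.0]]
0.025 [[162.0, 151.0], [243.0, 290.0], [564.0, 188.0]]
0.045 [[162.0, 146.0], [243.0, 285.0], [563.0, 188.0]]
0.06 [[162.0, 142.0], [243.0, 282.0], [563.0, 189.0]]
base 63 264
base 143 421
base 600 261
```

View pics/s5.png

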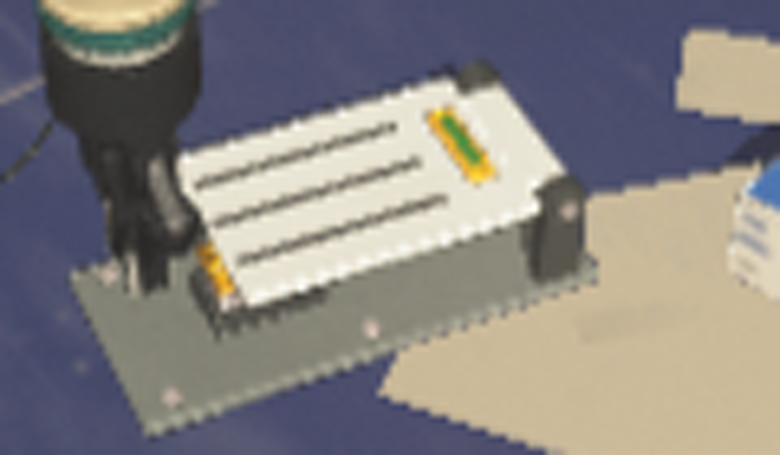

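Contact came at z≈75.7, about 4 mm off what the measured stack predicts. Before finishing, I'll let go briefly and touch the plate top with closed fingertips at two radii to get the real angle.

{"fn": "send_rows", "kwargs": {
  "commands": [
    [20,0,0,0,0],
    [50,0,0,0,0],
    [50,0,0,0,0],
    [50,0,0,-30,0],
    [50,0,0,-60,0]
  ]
}}

```text
clock: 32.0
eef_pos: [436.4, 27.1, 135.7]
tool_rot: [3.13, -0.013, 1.362]
force: [0.7, 1.1, 0.1]
width: 50.1
```

Run:
```python
from h import *
yaw=-.207;ex=np.array([np.cos(yaw),np.sin(yaw)]);ey=np.array([-ex[1],ex[0]]);H=np.array([656.3,-16.4])
for r in(165,70):
    p=H-r*ex+13*ey;print(r,p);rel(*p,1.364)
```

```text
165 [497.49426112  30.23407872]
t 32.00 pos [436.4  27.1 135.7] rot [ 3.13  -0.013  1.362] F [0.7 1.1 0.1] w 50.1
tool shift [15.8 59.1  0.9]
roll deg (z down => + lowers yaw) -0.1
70 [590.46619089  10.70921574]
t 32.00 pos [436.4  27.1 135.7] rot [ 3.13  -0.013  1.362] F [0.7 1.1 0.1] w 50.1
tool shift [ 16.  154.1   1.9]
roll deg (z down => + lowers yaw) -0.1
```

{"fn": "send_rows", "kwargs": {
  "commands": [
    [0,16,50,0,0],
    [0,16,59,0,0],
    [0,16,59,20,0],
    [0,16,59,36,0],
    [0,16,59,36,0]
  ]
}}

```text
clock: 32.5
eef_pos: [497.2, 31.0, 98.9]
tool_rot: [3.133, -0.012, 1.362]
force: [-0.8, -0.2, 0.8]
width: -0.2
```

{"fn": "send_rows", "kwargs": {
  "commands": [
    [0,0,0,1,0],
    [0,0,0,3,0],
    [0,0,0,5,0],
    [0,0,0,5,0]
  ]
}}

```text
clock: 32.9
eef_pos: [497.4, 31.1, 94.1]
tool_rot: [3.133, -0.012, 1.362]
force: [-0.5, 0.2, 0.5]
width: -0.2
```

{"fn": "send_rows", "kwargs": {
  "commands": [
    [0,0,0,1,0],
    [0,0,0,2,0],
    [0,0,0,2,0]
  ]
}}

```text
clock: 33.2
eef_pos: [497.5, 31.2, 92.1]
tool_rot: [3.133, -0.013, 1.362]
force: [0.5, 0.3, -0.1]
width: -0.3
```

{"fn": "send_rows", "kwargs": {
  "commands": [
    [0,0,0,1,0],
    [0,0,0,2,0],
    [0,0,0,2,0]
  ]
}}

```text
clock: 33.5
eef_pos: [497.5, 31.2, 90.7]
tool_rot: [3.132, -0.013, 1.362]
force: [-1.4, 0.6, 8.4]
width: -0.1
```

Touch: contact at TCP 90.9, so the plate top is at 76.9 at r=165, giving θ≈+0.024. That agrees with the measured stack, so the earlier difference was grip offset. Regripping the bar.

{"fn": "send_rows", "kwargs": {
  "commands": [
    [0,0,0,-20,0],
    [50,0,0,-45,0],
    [60,-15,-40,-45,0],
    [60,-15,-59,-45,0],
    [60,-15,-59,-45,0]
  ]
}}

```text
clock: 34.0
eef_pos: [432.7, 28.7, 135.0]
tool_rot: [3.137, -0.014, 1.362]
force: [1.1, -0.5, 1.2]
width: 57.8
```

```bash
python3 -c "
from h import *
rel(438.5,28,1.362)
snap('wrist','pics/w12.png')"
```

```text
t 34.00 pos [432.7  28.7 135. ] rot [ 3.137 -0.014  1.362] F [ 1.1 -0.5  1.2] w 57.8
tool shift [0.5 5.8 0. ]
roll deg (z down => + lowers yaw) -0.0
t 34.00 pos [432.7  28.7 135. ] rot [ 3.137 -0.014  1.362] F [ 1.1 -0.5  1.2] w 57.8
```

View pics/w12.png

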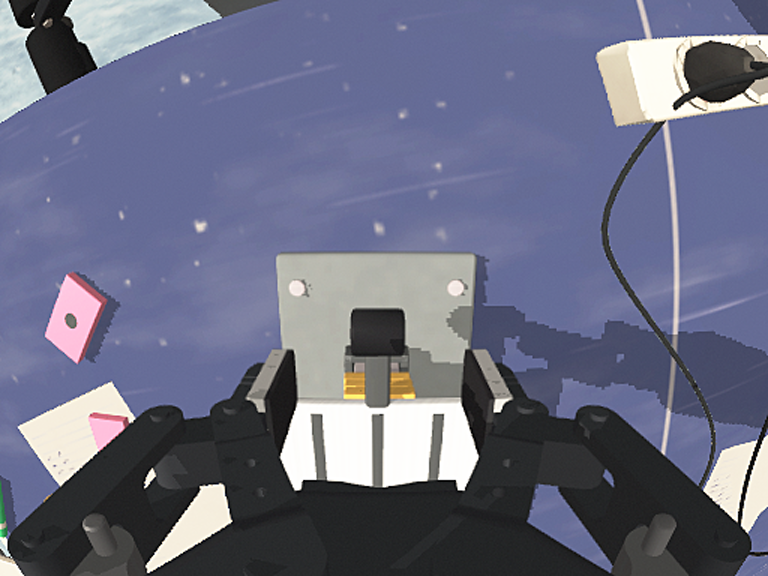

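```bash
python3 -c "
from h import *;useold('wrist')
m=onz('wrist',378/1.5,330/1.5,76);print(m);rel(m[0],m[1],1.362)"
```

```text
[436.86411783  28.20622643  76.        ]
t 34.05 pos [435.4  28.5 135.2] rot [ 3.133 -0.014  1.362] F [1.9 0.2 0.4] w 59.8
tool shift [0.  1.5 0. ]
roll deg (z down => + lowers yaw) -0.0
```

{"fn": "send_rows", "kwargs": {
  "commands": [
    [60,0,2,30,0],
    [60,0,2,58,0],
    [60,0,2,64,0],
    [60,0,2,64,0],
    [60,0,2,64,0]
  ]
}}

```text
clock: 34.55
eef_pos: [438.9, 28.5, 71.7]
tool_rot: [3.132, -0.014, 1.361]
force: [-0.8, 0.0, 0.1]
width: 59.9
```

{"fn": "send_rows", "kwargs": {
  "commands": [
    [20,0,0,0,0],
    [20,0,0,0,0],
    [20,0,0,0,0],
    [20,0,0,0,0],
    [20,0,0,0,0]
  ]
}}

```text
clock: 35.05
eef_pos: [439.4, 27.5, 72.6]
tool_rot: [3.13, -0.013, 1.361]
force: [-1.0, -2.7, 6.4]
width: 22.5
```

{"fn": "send_rows", "kwargs": {
  "commands": [
    [20,0,0,1,0],
    [20,0,0,1,0],
    [20,0,0,1,0]
  ]
}}

```text
clock: 35.35
eef_pos: [439.4, 27.4, 72.6]
tool_rot: [3.129, -0.013, 1.361]
force: [-1.7, -1.1, 9.8]
width: 22.9
```

{"fn": "send_rows", "kwargs": {
  "commands": [
    [20,0,0,0.8,0],
    [20,0,0,0.8,0],
    [20,0,0,0.8,0],
    [20,0,0,0.8,0],
    [20,0,0,0.8,0]
  ]
}}

```text
clock: 35.85
eef_pos: [439.4, 27.4, 72.7]
tool_rot: [3.128, -0.014, 1.361]
force: [-1.6, 0.2, 7.2]
width: 23.0
```

Run:
```python
from h import *
snap('wrist','pics/w13.png')
im=ctrl.get_image('scene')[190:260,215:335,::-1];cv2.imwrite('pics/s6.png',cv2.resize(im,None,fx=6.5,fy=6.5,interpolation=cv2.INTER_CUBIC))
for i in range(3): ctrl.get_image('top'); st()
```

```text
t 35.85 pos [439.4  27.4  72.7] rot [ 3.128 -0.014  1.361] F [-1.6  0.2  7.2] w 23.0
t 36.00 pos [439.4  27.4  72.7] rot [ 3.128 -0.014  1.361] F [-1.1 -0.3  7.8] w 23.1
t 36.05 pos [439.4  27.4  72.7] rot [ 3.128 -0.014  1.361] F [-0.8 -0.8  6.6] w 23.1
t 36.10 pos [439.4  27.4  72.7] rot [ 3.128 -0.014  1.361] F [-1.2 -0.4  7.3] w 23.0
```

View pics/w13.png

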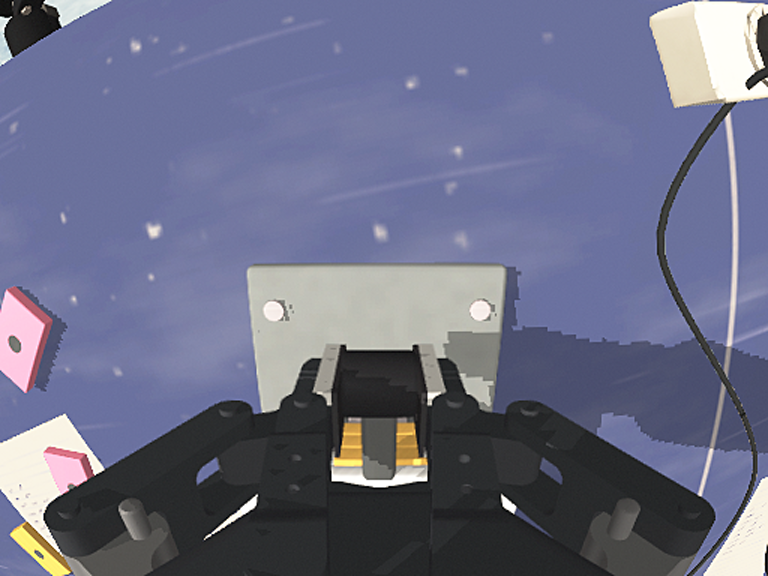

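View pics/s6.png

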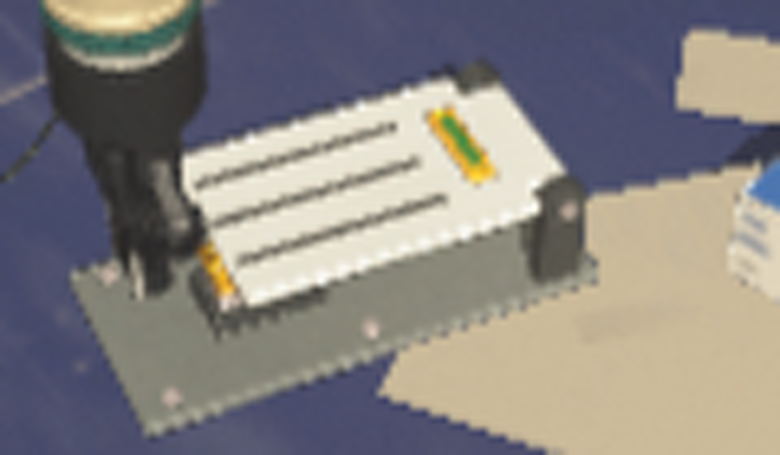

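The bar is firmly pinched and the platform is flat on the squared stack, with a steady 7 N. Raising the press to about 11–12 N.

{"fn": "send_rows", "kwargs": {
  "commands": [
    [20,0,0,1.3,0],
    [20,0,0,1.3,0],
    [20,0,0,1.3,0],
    [20,0,0,1.3,0],
    [20,0,0,1.3,0]
  ]
}}

```text
clock: 36.6
eef_pos: [439.4, 27.4, 72.5]
tool_rot: [3.127, -0.015, 1.361]
force: [-2.2, 0.3, 11.1]
width: 22.9
```

Run:
```python
from h import *
for i in range(4): ctrl.get_image('top'); st()
```

```text
t 36.65 pos [439.4  27.4  72.5] rot [ 3.127 -0.015  1.361] F [-2.5 -0.5 11.5] w 22.8
t 36.70 pos [439.4  27.4  72.5] rot [ 3.127 -0.015  1.361] F [-2.4 -0.8 11.8] w 22.8
t 36.75 pos [439.4  27.4  72.5] rot [ 3.127 -0.015  1.361] F [-2.4 -0.8 11.1] w 22.9
t 36.80 pos [439.4  27.5  72.6] rot [ 3.127 -0.015  1.361] F [-3.2 -0.3 10.6] w 22.9
```

Steady at about 11 N, so I'm handing in.

```bash
python3 -c "
from cell import ctrl
print(ctrl.finish_job())"
```

```text
the job is handed in; nothing more can be done
None
```

I packed the post with two more brass spacers, three in all, and handed the job in at about 37 s. The bar was still pinched and pressed down with a steady 11 N. No verdict was reported.

- **Spacers:** With one added spacer, contact left the platform sunk by roughly 0.03–0.045 rad, which was marginal. I swung it up again and added a second. After each placing, the wrist picture showed the stack square; the first added spacer measured within about 1 mm of the one below.
- **Level:** With three spacers, a fingertip touch on the plate top gave about +0.024 rad (1.4°), inside the 2.5° limit. The spacer-placing contact heights gave the same angle.
- **Disagreement:** Angles worked out from the bar heights at contact were a few mm off between the two lowerings: about −0.045 rad, then +0.030 rad. I put that down to the bar sitting differently in the fingers and relied on the touch. I touched at only one radius instead of the two I had planned.
- **Other objects:** I never reached for the mug, tape roll, carton or pink/red plates. I made no final measurement of where they stood.

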